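# Ready the sole-clamping jig: stop pins, then the nut that fits

### The arm

A 6-joint arm with a two-finger parallel gripper is mounted at the origin on a cart in front of the work surface, level with it; the furniture and walls round the work are solid. World frame = base frame: x ahead of the robot, y to its left, z up, the work surface at z = 0. Lengths are in mm, angles in rad, forces in N, time in s.
With the tool pointing down it reaches from about 350 to 875 mm from the base axis. Payload 4.2 kg.
Tool frame: the origin (TCP) lies midway between the tips of the shut fingers; the grasp point (between the pads) lies 19 mm behind it (tcp_to_grasp is the distance from the TCP to the grasp point, in mm); z points along the fingers, y is the line along which they close (so a half turn about z gives the same grasp; the last joint's range is limited). The gripper opens to 85 mm and grips with 20 to 120 N. Pads are 22 mm wide; open, the fingers measure 114 mm over their backs; the gripper's body (76 mm by 85 mm) begins 54 mm behind the grasp point. The pads swing forward as they close: fully open they stand 13 mm farther back than shut.
Start: joints at [-1.048, 0.385, 0.008, 0, -1.194, -0.259], TCP at [162.986, -603.353, 231.312] pointing down, gripper open.
Joint ranges: [-3.14, 3.14], [-1.21, 2.06], [-1.07, 1.41], [-3.16, 2.05], [-2.99, -0.16], [-3.1, 3.1]. Speed limits (rad/s): [2.79, 2.79, 3.14, 3.14, 3.14, 3.14].

### API

Orientations are given as a unit quaternion [x, y, z, w].
In Python, from bench import read_state, get_image, job_done, tcp_to_grasp gives the robot as it stands.
- The arm moves only by the tool jog_arm, never from a script. Its argument "plan" is a list of rows, each a list of 3 entries, a list of its own where there are three numbers: the finger opening in mm, from 0 to 85.4, then the shift along the tool's x, y, z as a fraction of full scale, then the turn, a rotation vector about the tool's x, y, z as a fraction of full scale. A call has 1 to 10 rows; each row is the pose to reach, as a shift and turn from the pose commanded when the call began, along the tool's axes at that moment; what a row does not reach only later rows make up. Full scale, the value 1, is 0.1 m for a shift and 60 degrees for a turn. A row lasts 1/8 s, in which the tool goes at most 62.5 mm and 10.7 degrees, less where a joint would pass 70% of its speed; a pose out of reach is approached as far as the arm can. A call with a number of a shift or a turn outside -1 to 1 is refused whole. A call with a gripper value outside its range is refused whole. The fingers move at their own pace and stop on an object; the grip force is fixed at half the most. Time passes only in rows, so rows that repeat a pose let the fingers close. It gives the time, the measured TCP pose, the force, the opening and the grip force at its end, in the units of the state.
- read_state(): the state, without advancing time (a new reading comes with each control period).
- get_image(name): name is "side" or "top" or "wrist"; returns a dict with "img" (400x640x3 uint8, red, green, blue), "range_z" (400x640 float32, mm along the optical axis (not along the pixel's ray), 0 where there is no reading), "intrinsics" (3x3 intrinsics, pixels), "extrinsics" (4x4, takes a point from camera to world coordinates); the wrist camera has in their place "tool_from_camera" (4x4, takes a point from camera to tool coordinates, whose origin is the TCP and whose axes are the flange's). Camera axes: x right, y down, z forward; pixel columns grow to the right and rows downward; lengths in mm; the calibration is good to about 2 mm. The wrist camera is an equidistant fisheye: a pixel r from the principal point sees the ray r / f radians off the axis. A picture is of the moment at which its call begins: read the wrist's pose just before it.
- job_done(): hands the job in; it is judged then, once.
The state is a dict: "clock": time; "joints": joint angles; "joint_vel": joint speeds; "joint_efforts": joint torques, N m; "position": TCP position; "ee_rot": TCP orientation; "contact_force": force on the tool from outside, world axes, zero at the start; "wrist_torque": the same for the moment, N m; "gripper_width": finger opening in mm; "grasp_force": force on a finger pad.
Only numpy, scipy, OpenCV 4.12 (cv2) and the standard library are available. Lean on these libraries where they do the work, as an engineer would, in place of code of your own. Each camera call takes 0.05 s, during which the arm holds its last target. There are 200 camera calls.

### The job

Get the sole jig ready. First press every stop pin from the rack fully home into a hole of the jig, one pin to a hole, whichever hole you like; then find out by trying which of the three T-handled nuts threads onto the jig's stud (clockwise), screw that nut fully down onto the steel strap, and leave the two nuts that do not fit in the yellow tray. Do not disturb the other things on the bench.

Things in the scene. Friction and masses are not known exactly. Their poses are not given: they have to be found in the camera images.
- jig: fixed plywood jig plate, 184 (x) x 270 (y) x 30 mm, with a tan sole blank lying on it, held by one steel strap 100 x 50 mm whose top is 50 mm above the table; origin: centre of the underside, on the table; z up. (The other stud, on a wooden block at the back, is a spare: leave it)
- stud (a point): centre of the strap's top face, 50 mm above the table, at the foot of the upright steel stud. A right-hand thread, 36 mm lead (several starts), 34 mm over its crests, ends 36 mm above here. The right nut goes down 36 mm per full clockwise turn until its underside is level with this point
- stud_top (a point): top of the stud, on its axis, 41 mm above the strap: the top 5 mm are a plain nose 24 mm in diameter. A nut just set down rests on the thread's start, underside at most 25 mm above the strap; the right one may at once drop up to 18 mm deeper, and turns on down; a wrong one jams with its underside never less than 16 mm above the strap
- hole_0 (a point): blind hole in the jig's plate: this point is the centre of its mouth, in the plate's top face 30 mm above the table; 17.4 mm in diameter, 18 mm deep, not chamfered; a pin that is home stands out 54 mm
- hole_1 (a point): blind hole in the jig's plate: this point is the centre of its mouth, in the plate's top face 30 mm above the table; 17.4 mm in diameter, 18 mm deep, not chamfered; a pin that is home stands out 54 mm
- hole_2 (a point): blind hole in the jig's plate: this point is the centre of its mouth, in the plate's top face 30 mm above the table; 17.4 mm in diameter, 18 mm deep, not chamfered; a pin that is home stands out 54 mm
- nut_a_mid (a point): a point on the axis of one of three outwardly alike steel cap nuts with a red T handle, half-way up, 34 mm above its underside. z axis up; the handle bar lies along x. Round body 56 mm across, 46 mm high, open below (bore 36 mm, 42 mm deep, thread lugs 14 mm above its mouth); on top the bar, 70 long (x), 14 wide (y), 22 high (46 to 68 mm above the underside). 0.25 kg
- nut_b_mid (a point): a point on the axis of one of three outwardly alike steel cap nuts with a red T handle, half-way up, 34 mm above its underside. z axis up; the handle bar lies along x. Round body 56 mm across, 46 mm high, open below (bore 36 mm, 42 mm deep, thread lugs 14 mm above its mouth); on top the bar, 70 long (x), 14 wide (y), 22 high (46 to 68 mm above the underside). 0.25 kg
- nut_c_mid (a point): a point on the axis of one of three outwardly alike steel cap nuts with a red T handle, half-way up, 34 mm above its underside. z axis up; the handle bar lies along x. Round body 56 mm across, 46 mm high, open below (bore 36 mm, 42 mm deep, thread lugs 14 mm above its mouth); on top the bar, 70 long (x), 14 wide (y), 22 high (46 to 68 mm above the underside). 0.25 kg
- nut_a: the same nut; origin at the centre of its underside. Which of the three fits differs from start to start and cannot be told from outside: try them
- nut_b: the same nut; origin at the centre of its underside. Which of the three fits differs from start to start and cannot be told from outside: try them
- nut_c: the same nut; origin at the centre of its underside. Which of the three fits differs from start to start and cannot be told from outside: try them
- pin_0_mid (a point): stop pin, at the start standing in a wooden rack, in a row of three places 50 mm apart (may be absent). This point: on its axis, 36 mm above its lower end. Steel shank 16 mm in diameter, 52 mm long, with a blue square head on top, 20 x 20 mm and 22 mm high; 72 mm long in all; z axis up, head sides along x and y. At the start its lower end is 10 mm above the table
- pin_1_mid (a point): stop pin, at the start standing in a wooden rack, in a row of three places 50 mm apart (may be absent). This point: on its axis, 36 mm above its lower end. Steel shank 16 mm in diameter, 52 mm long, with a blue square head on top, 20 x 20 mm and 22 mm high; 72 mm long in all; z axis up, head sides along x and y. At the start its lower end is 10 mm above the table
- pin_2_mid (a point): stop pin, at the start standing in a wooden rack, in a row of three places 50 mm apart (may be absent). This point: on its axis, 36 mm above its lower end. Steel shank 16 mm in diameter, 52 mm long, with a blue square head on top, 20 x 20 mm and 22 mm high; 72 mm long in all; z axis up, head sides along x and y. At the start its lower end is 10 mm above the table
- tray: fixed yellow open tray, 120 (x) x 210 (y) mm, 22 mm high, walls and floor 4 mm thick; origin: centre of the underside, on the table. Both unfit nuts stand in it, side by side along y
- paste_jar: bystander: loose jar with a white lid, 69 mm across, 73 mm high; origin at the centre of its underside
- wood_handle: bystander: loose turned wooden handle, 33 x 160 mm, lying; origin at the centre of its underside
- tape_roll: bystander: loose roll of beige tape, 104 mm across, 25 mm high; origin at the centre of its underside
- pincers: bystander: loose pliers with green handles, 58 x 186 x 16 mm, lying near the front edge; origin at the centre of its underside

How it is judged (in metres and radians):
On the way, in this order (a step that is already met when the one before it is completed fails the run):
1. every stop pin is fully home in a hole of the jig, before any nut is screwed down ((horizontal distance between pin_0_mid and hole_0 below 0.004 m or horizontal distance between pin_0_mid and hole_1 below 0.004 m or horizontal distance between pin_0_mid and hole_2 below 0.004 m) and z of each of pin_0_mid, pin_1_mid, pin_2_mid in the frame of jig below 0.051 m and angle between each of pin_0_mid, pin_1_mid, pin_2_mid's own z axis and vertical below 0.1 rad and (horizontal distance between pin_1_mid and hole_0 below 0.004 m or horizontal distance between pin_1_mid and hole_1 below 0.004 m or horizontal distance between pin_1_mid and hole_2 below 0.004 m) and (horizontal distance between pin_2_mid and hole_0 below 0.004 m or horizontal distance between pin_2_mid and hole_1 below 0.004 m or horizontal distance between pin_2_mid and hole_2 below 0.004 m)), for 0.2 s.
2. a nut is screwed fully down on the stud (((horizontal distance between nut_a_mid and stud below 0.004 m and z of nut_a_mid in the frame of jig below 0.087 m and angle between nut_a_mid's own z axis and vertical below 0.08 rad) or (horizontal distance between nut_b_mid and stud below 0.004 m and z of nut_b_mid in the frame of jig below 0.087 m and angle between nut_b_mid's own z axis and vertical below 0.08 rad) or (horizontal distance between nut_c_mid and stud below 0.004 m and z of nut_c_mid in the frame of jig below 0.087 m and angle between nut_c_mid's own z axis and vertical below 0.08 rad))), for 0.2 s.
At the end, for the whole second after the job is handed in: every pin present is in a hole (its lower end within 3 mm of the bottom, 4 mm of the hole's axis, upright); one nut is down on the strap (underside within 3 mm of it, within 4 mm of the stud's axis); the other two nuts are within the tray; all at rest (all of step 1 and linear speed of each of nut_a, nut_b, nut_c below 0.02 m/s and (((horizontal distance between nut_a_mid and stud below 0.004 m and z of nut_a_mid in the frame of jig below 0.087 m and angle between nut_a_mid's own z axis and vertical below 0.08 rad) and (z of nut_b_mid in the frame of tray below 0.05 m and x of nut_b_mid in the frame of tray between -0.056 and 0.056 m and y of nut_b_mid in the frame of tray between -0.101 and 0.101 m) and (z of nut_c_mid in the frame of tray below 0.05 m and x of nut_c_mid in the frame of tray between -0.056 and 0.056 m and y of nut_c_mid in the frame of tray between -0.101 and 0.101 m)) or ((horizontal distance between nut_b_mid and stud below 0.004 m and z of nut_b_mid in the frame of jig below 0.087 m and angle between nut_b_mid's own z axis and vertical below 0.08 rad) and (z of nut_a_mid in the frame of tray below 0.05 m and x of nut_a_mid in the frame of tray between -0.056 and 0.056 m and y of nut_a_mid in the frame of tray between -0.101 and 0.101 m) and (z of nut_c_mid in the frame of tray below 0.05 m and x of nut_c_mid in the frame of tray between -0.056 and 0.056 m and y of nut_c_mid in the frame of tray between -0.101 and 0.101 m)) or ((horizontal distance between nut_c_mid and stud below 0.004 m and z of nut_c_mid in the frame of jig below 0.087 m and angle between nut_c_mid's own z axis and vertical below 0.08 rad) and (z of nut_a_mid in the frame of tray below 0.05 m and x of nut_a_mid in the frame of tray between -0.056 and 0.056 m and y of nut_a_mid in the frame of tray between -0.101 and 0.101 m) and (z of nut_b_mid in the frame of tray below 0.05 m and x of nut_b_mid in the frame of tray between -0.056 and 0.056 m and y of nut_b_mid in the frame of tray between -0.101 and 0.101 m)))); the robot touches nothing.
It fails at once if the paste jar is shifted by more than 4 cm (distance of paste_jar from where it was at the start of the episode above 0.04 m).
It fails at once if the wood handle is shifted by more than 4 cm (distance of wood_handle from where it was at the start of the episode above 0.04 m).
It fails at once if the tape roll is shifted by more than 4 cm (distance of tape_roll from where it was at the start of the episode above 0.04 m).
It fails at once if the pincers is shifted by more than 4 cm (distance of pincers from where it was at the start of the episode above 0.04 m).
Of pin_0, pin_1, pin_2 only 2 to 3 are there at a start; the rules pass over those that are not, and their reading is None.
At some moment in a run one of nut_a, nut_b, nut_c may be knocked a few centimetres aside while the robot is not near it.
It also fails if it takes over 210 s, if anything falls off the work surface, if the arm or the gripper's body presses on something with over 40 N, if the wrist force passes 120 N, or if a joint passes its speed limit or range.

## Working session

There is one attempt and no reset: what is moved stays moved. The work goes in short steps, Python scripts to look and compute and a tool call to move; the robot and the scene stay as the last step left them, time stands still between calls to the robot, and variables do not carry over. Pictures are saved under pics/ and viewed, at most 14 in all, crops included, and the job is handed in when it is done.

Besides the shell and the picture viewer there is one more tool, called by a JSON object that holds its "fn" and its "kwargs", one argument or row to a line. jog_arm: Moves the arm, as the interface text tells. Its arguments: {"type":"object","properties":{"plan":{"type":"array"}},"required":["plan"]}

```bash
mkdir -p pics; ls; cat > h.py <<'E'
import numpy as np,cv2
from bench import *
from scipy.spatial.transform import Rotation as R
def save(n,im): cv2.imwrite('pics/'+n+'.png',im[...,::-1])
def cloud(d):
    K=d['intrinsics'];z=d['range_z'];v,u=np.mgrid[:400,:640]
    p=np.stack([(u-K[0,2])/K[0,0]*z,(v-K[1,2])/K[1,1]*z,z],-1)
    E=d['extrinsics'];return p@E[:3,:3].T+E[:3,3]
E
python3 - <<'E'
from h import *
s=read_state();print(s)
for n in('top','side','wrist'):
    d=get_image(n);save(n+'0',d['img']);np.savez(n+'0.npz',**d)
    print(n,d['intrinsics'],d.get('extrinsics',d.get('tool_from_camera')))
E
```

```text
pics
{'clock': 0.0, 'joints': array([-1.04840833e+00,  3.85586485e-01,  6.63665510e-03, -5.17279514e-04,
       -1.19399699e+00, -2.58604250e-01]), 'joint_vel': array([ 1.21195614e-03, -4.90926471e-05, -9.75869177e-04, -3.46489629e-04,
       -2.65105768e-03, -1.14237987e-03]), 'joint_efforts': array([ 1.23381811e-03, -3.92289197e+01,  1.88403726e+01,  4.18602660e+00,
       -4.60363590e-03, -1.86178134e-06]), 'position': array([ 162.83563034, -602.81473137,  230.20504125]), 'ee_rot': array([-1.31415145e-01,  9.91326811e-01,  1.08580493e-03, -1.86992425e-04]), 'contact_force': array([ 0.21071632, -0.49981101,  0.52899769]), 'wrist_torque': array([ 0.02962603, -0.06560729,  0.06755721]), 'grasp_force': 0.0, 'gripper_width': 85.2917269166735}
top [[376.98912964   0.         323.19827417]
 [  0.         376.98912964 193.20180002]
 [  0.           0.           1.        ]] [[ 1.61256383e-02 -9.95473993e-01  9.36562459e-02  4.02575185e+02]
 [-9.99862501e-01 -1.56924939e-02  5.35950893e-03 -2.59983281e+01]
 [-3.86555168e-03 -9.37297937e-02 -9.95590168e-01  1.31725157e+03]
 [ 0.00000000e+00
[... 153 characters left out ...]
    0.           1.        ]] [[-9.21218587e-01 -1.16528397e-01  3.71183845e-01  1.17948444e+02]
 [-3.88676206e-01  3.17219944e-01 -8.65044689e-01  9.97442224e+02]
 [-1.69446474e-02 -9.41165575e-01 -3.37520724e-01  4.91186822e+02]
 [ 0.00000000e+00  0.00000000e+00  0.00000000e+00  1.00000000e+00]]
wrist [[309.70691629   0.         330.3751832 ]
 [  0.         309.70691629 198.24303821]
 [  0.           0.           1.        ]] [[ 9.94031039e-05 -9.44901233e-01 -3.27355541e-01  8.37063399e+01]
 [ 9.99999893e-01 -5.39590896e-05  4.59406011e-04  1.67130248e-01]
 [-4.51757113e-04 -3.27355552e-01  9.44901126e-01 -1.42954173e+02]
 [ 0.00000000e+00  0.00000000e+00  0.00000000e+00  1.00000000e+00]]
```

View pics/top0.png

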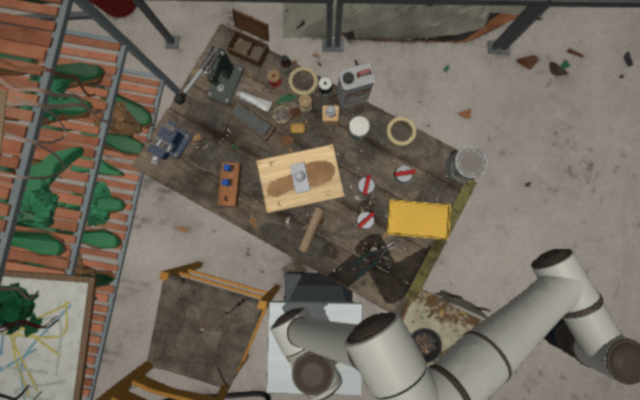

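View pics/side0.png

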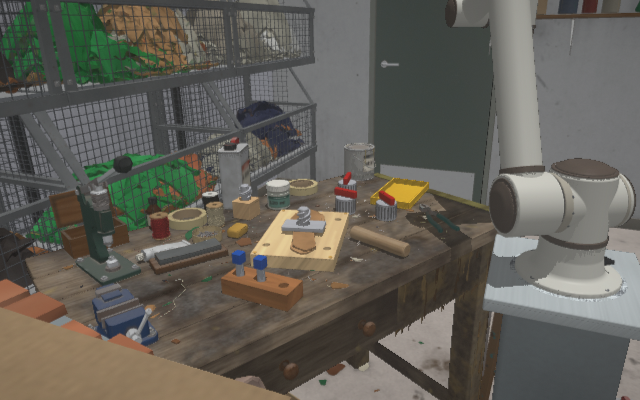

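```bash
python3 - <<'E'
from h import *
d=dict(np.load('top0.npz'));P=cloud(d);im=d['img'];hsv=cv2.cvtColor(im,cv2.COLOR_RGB2HSV)
H,S,V=[hsv[...,i].astype(int) for i in range(3)]
roi=np.zeros((400,640),bool);roi[60:260,150:480]=1
def comps(n,m,mn):
    m=(m&roi).astype(np.uint8);k,l,st,c=cv2.connectedComponentsWithStats(m)
    for i in range(1,k):
        if st[i,4]>=mn:
            v,u=np.where(l==i);p=P[v,u];(q,w,a)=cv2.minAreaRect(p[:,:2].astype(np.float32))
            print(n,st[i,4],c[i].round(1),'xyz',np.median(p,0).round(1),'rect',np.round(q,1),np.round(w,1),round(a,1),'zmax',p[:,2].max().round(1))
comps('red',((H<8)|(H>172))&(S>140)&(V>90),15)
comps('blue',(H>105)&(H<130)&(S>120),8)
comps('yel',(H>20)&(H<28)&(S>180)&(V>120),200)
comps('jig',(P[...,2]>24)&(P[...,2]<60)&(H<30)&(V>120),300)
K=d['intrinsics'];E=d['extrinsics']
save('topz',cv2.resize(im[130:250,200:460],(780,360),interpolation=cv2.INTER_CUBIC))
E
```

```text
red 60 [405.  172.5] xyz [ 593.  -293.5   66.2] rect [ 594.5 -290.4] [11.1 64.5] 7.9 zmax 71.9
red 61 [366.5 184.2] xyz [ 553.2 -162.1   65.2] rect [ 552.1 -163.8] [11.5 67.6] 77.4 zmax 71.5
red 63 [366.1 219.2] xyz [ 436.8 -162.8   66. ] rect [ 436.5 -163.4] [ 9.9 71.4] 43.0 zmax 72.9
blue 21 [176.5 139.4] xyz [698.1 487.3  54.9] rect [702.  486.1] [ 5.1 31.2] 61.1 zmax 67.6
blue 28 [226.6 167.2] xyz [601.3 301.8  79.8] rect [601.4 303.1] [17.7 15.8] 72.2 zmax 83.7
blue 29 [225.4 182.1] xyz [550.6 304.4  80.8] rect [550.7 304.4] [13.8 16.3] 0.4 zmax 87.2
jig 3660 [300.2 178.4] xyz [573.2  59.2  30. ] rect [574.6  61.4] [184.8 270.1] 13.1 zmax 54.4
jig 459 [228.9 186.9] xyz [532.8 301.8  32.6] rect [551.2 307.5] [ 56.7 146.9] 87.0 zmax 39.5
```

View pics/topz.png

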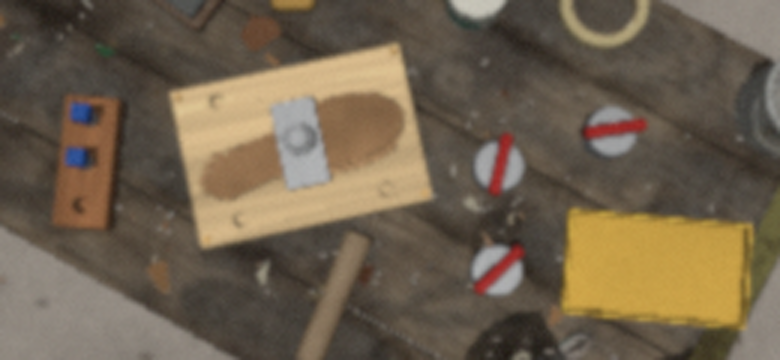

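{"fn": "jog_arm", "kwargs": {
  "plan": [
    [85, [-0.95, 0.89, 0], [0, 0, 0]],
    [85, [-0.95, 0.89, 0], [0, 0, 0]],
    [85, [-0.95, 0.89, 0], [0, 0, 0]]
  ]
}}

```text
clock: 0.52
position: [232.7, -489.9, 231.5]
ee_rot: [-0.134, 0.991, 0.0, 0.0]
contact_force: [-0.0, -0.6, 0.5]
gripper_width: 84.8
grasp_force: 0.0
```

{"fn": "jog_arm", "kwargs": {
  "plan": [
    [85, [-0.95, 0.89, 0], [0, 0, 0]],
    [85, [-0.95, 0.89, 0], [0, 0, 0]],
    [85, [-0.95, 0.89, 0], [0, 0, 0]]
  ]
}}

```text
clock: 0.9
position: [301.4, -380.0, 231.5]
ee_rot: [-0.134, 0.991, -0.0, 0.0]
contact_force: [0.5, -0.3, 1.6]
gripper_width: 85.2
grasp_force: 0.0
```

{"fn": "jog_arm", "kwargs": {
  "plan": [
    [85, [-0.95, 0.89, 0], [0, 0, 0]],
    [85, [-0.95, 0.89, 0], [0, 0, 0]],
    [85, [-0.95, 0.89, 0], [0, 0, 0]]
  ]
}}

```text
clock: 1.27
position: [370.1, -269.8, 231.5]
ee_rot: [-0.134, 0.991, -0.0, 0.0]
contact_force: [-0.4, -0.5, -0.3]
gripper_width: 84.8
grasp_force: 0.0
```

{"fn": "jog_arm", "kwargs": {
  "plan": [
    [85, [-0.95, 0.89, 0], [0, 0, 0]],
    [85, [-0.95, 0.89, 0], [0, 0, 0]],
    [85, [-0.95, 0.89, 0], [0, 0, 0]]
  ]
}}

```text
clock: 1.65
position: [438.7, -159.5, 231.2]
ee_rot: [-0.133, 0.991, -0.0, 0.0]
contact_force: [0.5, -0.1, 0.7]
gripper_width: 84.8
grasp_force: 0.0
```

{"fn": "jog_arm", "kwargs": {
  "plan": [
    [85, [-0.95, 0.89, 0], [0, 0, 0]],
    [85, [-0.95, 0.89, 0], [0, 0, 0]],
    [85, [-0.95, 0.89, 0], [0, 0, 0]]
  ]
}}

```text
clock: 2.02
position: [507.2, -49.2, 230.7]
ee_rot: [-0.132, 0.991, -0.0, -0.0]
contact_force: [0.7, -0.3, -0.4]
gripper_width: 85.0
grasp_force: 0.0
```

{"fn": "jog_arm", "kwargs": {
  "plan": [
    [85, [-0.95, 0.89, 0], [0, 0, 0]],
    [85, [-0.95, 0.89, 0], [0, 0, 0]],
    [85, [-0.95, 0.89, 0], [0, 0, 0]],
    [85, [-0.95, 0.89, 0], [0, 0, 0]]
  ]
}}

```text
clock: 2.52
position: [573.8, 59.1, 230.6]
ee_rot: [-0.131, 0.991, -0.0, -0.001]
contact_force: [-0.6, 0.2, -0.1]
gripper_width: 85.1
grasp_force: 0.0
```

```bash
cat >> h.py <<'E'
def wrist(name=None):
    s=read_state();d=get_image('wrist')
    d['T']=np.eye(4);d['T'][:3,:3]=R.from_quat(s['ee_rot']).as_matrix();d['T'][:3,3]=s['position']
    d['T']=d['T']@d['tool_from_camera']
    if name: save(name,d['img']);np.savez(name+'.npz',**d)
    return d
def ray(d,uv):
    K=d['intrinsics'];a=(np.atleast_2d(uv)-K[:2,2])/K[0,0];r=np.linalg.norm(a,axis=1,keepdims=True)+1e-9
    return np.hstack([a/r*np.sin(r),np.cos(r)])@d['T'][:3,:3].T
def onplane(d,uv,z):
    v=ray(d,uv);o=d['T'][:3,3];return o+v*((z-o[2])/v[:,2:])
def proj(d,p):
    q=(np.atleast_2d(p)-d['T'][:3,3])@d['T'][:3,:3];n=np.linalg.norm(q[:,:2],axis=1,keepdims=True)+1e-9
    return q[:,:2]/n*np.arctan2(n,q[:,2:])*d['intrinsics'][0,0]+d['intrinsics'][:2,2]
def ortho(d,c,half,z,px=0.5,yaw=0):
    "rectified picture of plane z: right = -y', up = +x', px mm per pixel, yaw degrees"
    n=int(2*half/px);g=(np.arange(n)-(n-1)/2)*px
    X=-g[:,None]+0*g;Y=-g[None,:]+0*g[:,None];a=np.radians(yaw)
    W=np.stack([c[0]+X*np.cos(a)-Y*np.sin(a),c[1]+X*np.sin(a)+Y*np.cos(a),np.full_like(X,z)],-1)
    m=proj(d,W.reshape(-1,3)).reshape(n,n,2).astype(np.float32)
    return cv2.remap(d['img'],m,None,cv2.INTER_CUBIC),W
def go(x,y,z,yaw=None):
    "yaw: angle of the tool's y axis from world y, deg"
    s=read_state();r=R.from_quat(s['ee_rot']);dlt=np.array([x,y,z])-s['position']
    cur=np.degrees(np.arctan2(-r.as_matrix()[0,1],r.as_matrix()[1,1]))
    yaw=cur if yaw is None else yaw
    t=R.from_euler('z',yaw,degrees=True)*R.from_matrix(np.diag([-1.,1,-1]))
    print('pos',s['position'].round(1),'yaw %.1f'%cur,'F',s['contact_force'].round(1),'w %.1f'%s['gripper_width'],'t %.1f'%s['clock'])
    print(' shift',(r.inv().apply(dlt)/100).round(3),'turn',(np.degrees((r.inv()*t).as_rotvec())/60).round(3))
E
python3 - <<'E'
from h import *
d=wrist('w1')
g,_=ortho(d,(575,60),170,30,0.6,13.1);save('w1o',g);print(g.shape)
E
```

```text
(566, 566, 3)
```

View pics/w1o.png

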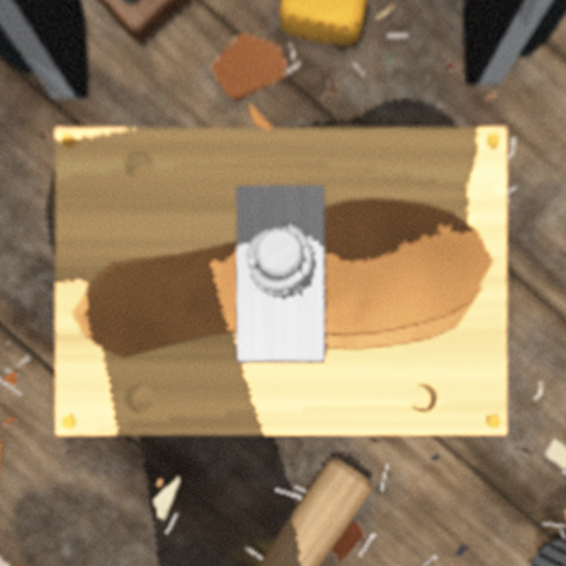

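{"fn": "jog_arm", "kwargs": {
  "plan": [
    [60, [-0.22, 0.79, 0.1], [0, 0, 0]],
    [60, [-0.22, 0.79, 0.1], [0, 0, 0]]
  ]
}}

```text
clock: 2.82
position: [574.2, 142.6, 221.2]
ee_rot: [-0.131, 0.991, -0.0, -0.0]
contact_force: [-0.2, -0.8, 1.3]
gripper_width: 59.9
grasp_force: 0.0
```

{"fn": "jog_arm", "kwargs": {
  "plan": [
    [60, [-0.22, 0.79, 0.2], [0, 0, 0]],
    [60, [-0.22, 0.79, 0.2], [0, 0, 0]]
  ]
}}

```text
clock: 3.08
position: [574.8, 225.4, 200.6]
ee_rot: [-0.132, 0.991, -0.0, -0.001]
contact_force: [-0.7, -0.0, -0.0]
gripper_width: 59.7
grasp_force: 0.0
```

{"fn": "jog_arm", "kwargs": {
  "plan": [
    [60, [-0.22, 0.79, 0.2], [0, 0, 0.14]],
    [60, [-0.22, 0.79, 0.2], [0, 0, 0.28]],
    [60, [-0.22, 0.79, 0.2], [0, 0, 0.28]],
    [60, [-0.22, 0.79, 0.2], [0, 0, 0.28]]
  ]
}}

```text
clock: 3.58
position: [576.2, 305.3, 181.8]
ee_rot: [0.015, 1.0, -0.0, 0.0]
contact_force: [0.4, 0.3, 0.5]
gripper_width: 60.0
grasp_force: 0.0
```

```bash
cat >> h.py <<'E'
def blue(d,z=82):
    h=cv2.cvtColor(d['img'],cv2.COLOR_RGB2HSV);m=cv2.inRange(h,(105,120,40),(130,255,255))
    for c in cv2.findContours(m,cv2.RETR_EXTERNAL,cv2.CHAIN_APPROX_NONE)[0]:
        if cv2.contourArea(c)>150:
            p=onplane(d,c[:,0].astype(float),z)[:,:2]
            q,w,a=cv2.minAreaRect(p.astype(np.float32));print('blue',np.round(q,1),np.round(w,1),round(a,1))
E
python3 - <<'E'
from h import *
d=wrist('w2');blue(d);go(550,303,100,-1.6)
g,_=ortho(d,(570,303),90,82,0.5);save('w2o',g)
E
```

```text
blue [661.5 470.6] [46.5 62.3] 62.6
blue [625.6 501.8] [37.1 23.9] 57.1
blue [598.2 304. ] [19.1 26.1] 88.2
blue [549.6 307.1] [19.4 22.4] 88.3
pos [576.3 305.2 182. ] yaw -1.7 F [-0.7  0.1  0.1] w 60.2 t 3.6
 shift [ 0.262 -0.03   0.82 ] turn [ 0.     0.    -0.002]
```

View pics/w2o.png

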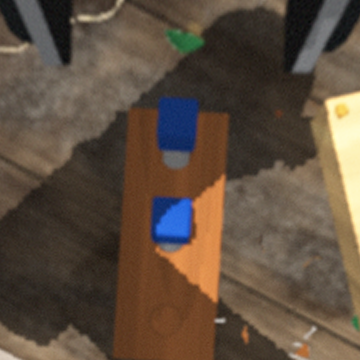

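{"fn": "jog_arm", "kwargs": {
  "plan": [
    [60, [0.255, 0.005, 0.4], [0, 0, 0]],
    [50, [0.255, 0.005, 0.8], [0, 0, 0]],
    [50, [0.255, 0.005, 0.8], [0, 0, 0]],
    [50, [0.255, 0.005, 0.8], [0, 0, 0]]
  ]
}}

```text
clock: 4.12
position: [551.9, 308.1, 103.3]
ee_rot: [0.015, 1.0, 0.001, 0.001]
contact_force: [-0.1, -0.1, 0.4]
gripper_width: 49.7
grasp_force: 0.0
```

```bash
python3 - <<'E'
from h import *
d=wrist('w3');blue(d);go(550.8,306.5,53,-2)
E
```

```text
blue [594.5 304.1] [19.4 32.1] 88.4
blue [621.5 479.1] [109.2  71.3] 45.4
blue [547.4 307.8] [18.8 26.4] 85.7
pos [552.1 308.4 103.8] yaw -1.7 F [ 0.   0.8 -0. ] w 50.0 t 4.2
 shift [ 0.014 -0.021  0.507] turn [0.002 0.003 0.005]
```

{"fn": "jog_arm", "kwargs": {
  "plan": [
    [45, [0.013, -0.005, 0.3], [0, 0, 0]],
    [45, [0.013, -0.005, 0.5], [0, 0, 0]],
    [45, [0.013, -0.005, 0.5], [0, 0, 0]],
    [0, [0.013, -0.005, 0.5], [0, 0, 0]],
    [0, [0.013, -0.005, 0.5], [0, 0, 0]],
    [0, [0.013, -0.005, 0.5], [0, 0, 0]],
    [0, [0.013, -0.005, 0.5], [0, 0, 0]]
  ]
}}

```text
clock: 5.05
position: [550.3, 308.5, 53.4]
ee_rot: [0.014, 1.0, 0.001, 0.002]
contact_force: [-0.4, 0.8, 5.5]
gripper_width: 18.9
grasp_force: 59.5
```

{"fn": "jog_arm", "kwargs": {
  "plan": [
    [0, [0, 0, -0.4], [0, 0, 0]],
    [0, [0, 0, -0.8], [0, 0, 0]],
    [0, [0, 0, -0.8], [0, 0, 0]]
  ]
}}

```text
clock: 5.42
position: [550.8, 309.0, 135.3]
ee_rot: [0.014, 1.0, 0.003, 0.003]
contact_force: [-0.1, -0.7, -0.8]
gripper_width: 19.0
grasp_force: 60.0
```

```bash
python3 - <<'E'
from h import *
d=wrist('w4');go(506.7,125.3,200,13)
E
```

```text
pos [549.4 308.1 132.8] yaw -1.7 F [ 0.1 -0.8 -1.3] w 18.8 t 5.5
 shift [ 0.371 -1.838 -0.677] turn [ 0.002  0.002 -0.245]
```

View pics/w4.png

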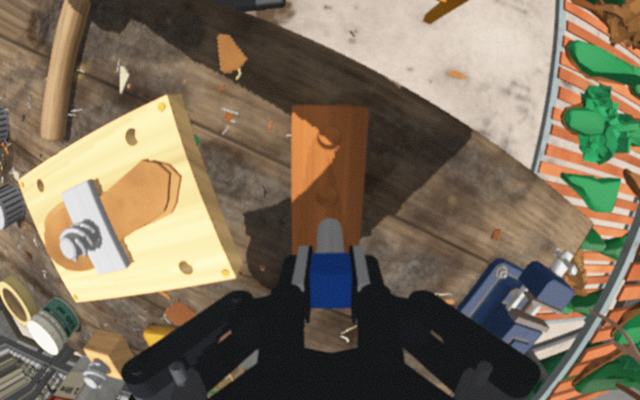

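{"fn": "jog_arm", "kwargs": {
  "plan": [
    [0, [-0.4, -0.73, 0], [0, 0, 0]],
    [0, [-0.4, -0.73, 0], [0, 0, 0]]
  ]
}}

```text
clock: 5.72
position: [586.6, 230.8, 129.4]
ee_rot: [0.016, 1.0, -0.001, -0.002]
contact_force: [-0.6, -0.3, -0.7]
gripper_width: 18.7
grasp_force: 59.9
```

{"fn": "jog_arm", "kwargs": {
  "plan": [
    [0, [-0.4, -0.73, 0.1], [0, 0, 0]],
    [0, [-0.4, -0.73, 0.2], [0, 0, 0]],
    [0, [-0.4, -0.73, 0.2], [0, 0, 0]],
    [0, [-0.4, -0.73, 0.2], [0, 0, 0]]
  ]
}}

```text
clock: 6.22
position: [624.4, 159.9, 110.7]
ee_rot: [0.014, 1.0, -0.0, -0.0]
contact_force: [1.1, 0.9, -0.3]
gripper_width: 19.1
grasp_force: 59.9
```

```bash
python3 - <<'E'
from h import *
d=wrist('w5');go(626,160.7,100,-2)
s=read_state();r=R.from_quat(s['ee_rot']);im=d['img'].copy()
t=np.linspace(0,6.28,60);c=np.stack([8*np.cos(t),8*np.sin(t),0*t+43],1)
tip=proj(d,r.apply(c)+s['position']);hole=proj(d,np.stack([626+8.7*np.cos(t),160.7+8.7*np.sin(t),0*t+30],1))
c0=tip.mean(0);big=4;x0,y0=(c0-[90,70]).astype(int)
z=cv2.resize(im[y0:y0+140,x0:x0+180],None,fx=big,fy=big,interpolation=cv2.INTER_CUBIC)
for q,col in((tip,(255,0,0)),(hole,(0,255,0))): cv2.polylines(z,[((q-[x0,y0]+.5)*big).astype(int)],True,col,1)
save('w5z',z);print(x0,y0)
E
```

```text
pos [624.5 160.4 111.2] yaw -1.6 F [ 0.4  0.3 -1.5] w 19.0 t 6.3
 shift [-0.015  0.003  0.112] turn [-0.    -0.     0.007]
240 156
```

View pics/w5z.png

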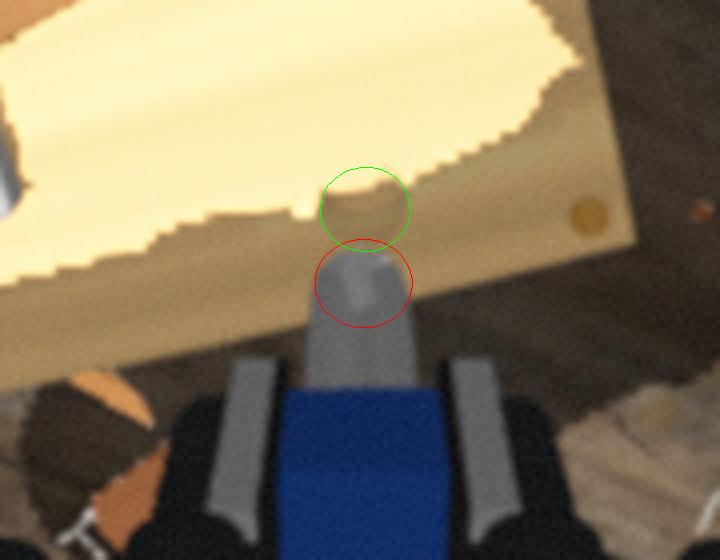

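{"fn": "jog_arm", "kwargs": {
  "plan": [
    [0, [-0.005, 0.005, 0.2], [0, 0, 0]],
    [0, [-0.005, 0.005, 0.33], [0, 0, 0]],
    [0, [-0.005, 0.005, 0.36], [0, 0, 0]],
    [0, [-0.005, 0.005, 0.39], [0, 0, 0]],
    [0, [-0.005, 0.005, 0.41], [0, 0, 0]],
    [0, [-0.005, 0.005, 0.41], [0, 0, 0]]
  ]
}}

```text
clock: 7.02
position: [625.7, 160.3, 73.2]
ee_rot: [0.014, 1.0, 0.0, 0.001]
contact_force: [-3.6, -0.6, 8.2]
gripper_width: 19.0
grasp_force: 61.3
```

{"fn": "jog_arm", "kwargs": {
  "plan": [
    [0, [0.007, 0, 0], [0, 0, 0]],
    [0, [0.014, 0, 0], [0, 0, 0]],
    [0, [0.021, 0, 0.01], [0, 0, 0]],
    [0, [0.021, 0, 0.01], [0, 0, 0]]
  ]
}}

```text
clock: 7.52
position: [625.2, 160.3, 73.1]
ee_rot: [0.014, 1.0, 0.001, 0.003]
contact_force: [-2.1, -0.2, 8.9]
gripper_width: 19.1
grasp_force: 61.3
```

{"fn": "jog_arm", "kwargs": {
  "plan": [
    [0, [0.015, 0, 0.01], [0, 0, 0]],
    [0, [0.03, 0, 0.01], [0, 0, 0]],
    [0, [0.03, 0.015, 0.01], [0, 0, 0]],
    [0, [0.015, 0.02, 0.01], [0, 0, 0]],
    [0, [0, 0.02, 0.01], [0, 0, 0]],
    [0, [0, 0, 0.01], [0, 0, 0]],
    [0, [0, -0.02, 0.01], [0, 0, 0]],
    [0, [0.015, -0.02, 0.01], [0, 0, 0]],
    [0, [0.03, -0.015, 0.01], [0, 0, 0]],
    [0, [0.015, 0, 0.01], [0, 0, 0]]
  ]
}}

```text
clock: 8.78
position: [625.0, 160.5, 73.0]
ee_rot: [0.014, 1.0, 0.001, 0.004]
contact_force: [0.2, -3.3, 11.5]
gripper_width: 18.9
grasp_force: 61.7
```

```bash
python3 - <<'E'
from h import *
d=wrist('w6');go(626,160.7,100,-2)
s=read_state();r=R.from_quat(s['ee_rot']);im=d['img'].copy();print(s['wrist_torque'])
t=np.linspace(0,6.28,60);c=np.stack([8*np.cos(t),8*np.sin(t),0*t+43],1)
tip=proj(d,r.apply(c)+s['position']);hole=proj(d,np.stack([626+8.7*np.cos(t),160.7+8.7*np.sin(t),0*t+30],1))
c0=tip.mean(0);big=5;x0,y0=(c0-[70,60]).astype(int)
z=cv2.resize(im[y0:y0+110,x0:x0+140],None,fx=big,fy=big,interpolation=cv2.INTER_CUBIC)
for q,col in((tip,(255,0,0)),(hole,(0,255,0))): cv2.polylines(z,[((q-[x0,y0]+.5)*big).astype(int)],True,col,1)
save('w6z',z);print(x0,y0)
E
```

```text
pos [625.  160.5  73. ] yaw -1.6 F [-1.2 -1.8 10.5] w 18.7 t 8.8
 shift [-0.012  0.003 -0.27 ] turn [0.001 0.008 0.007]
[-0.57160292  0.10252471  0.00931589]
259 165
```

View pics/w6z.png

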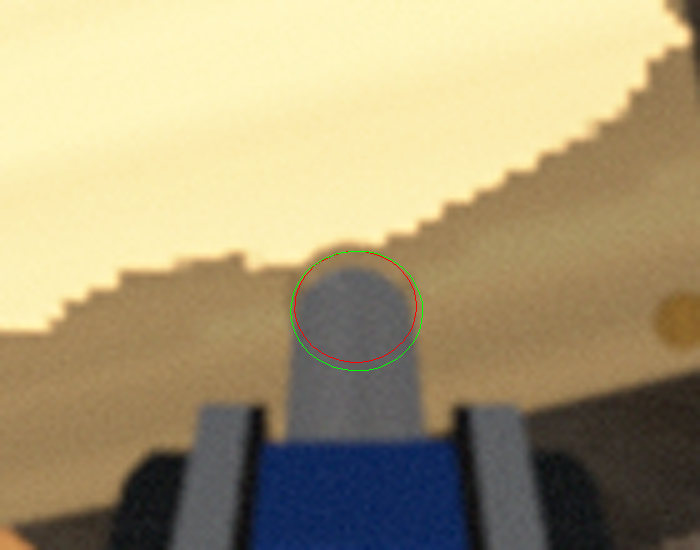

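{"fn": "jog_arm", "kwargs": {
  "plan": [
    [0, [0, 0, -0.06], [0, 0, 0]],
    [0, [0, 0, -0.07], [0, 0, 0]],
    [0, [0, 0, -0.07], [0, 0, 0]],
    [0, [0, 0, -0.07], [0, 0, 0]]
  ]
}}

```text
clock: 9.32
position: [621.4, 159.8, 74.7]
ee_rot: [0.015, 1.0, -0.0, -0.0]
contact_force: [-0.6, 0.2, -0.1]
gripper_width: 18.9
grasp_force: 60.0
```

```bash
cat >> h.py <<'E'
def look(name,hole,zt=43,half=(70,55),big=5,zh=30):
    d=wrist(name);s=read_state();r=R.from_quat(s['ee_rot']);t=np.linspace(0,6.28,60)
    tip=proj(d,r.apply(np.stack([8*np.cos(t),8*np.sin(t),0*t+zt],1))+s['position'])
    h=proj(d,np.stack([hole[0]+8.7*np.cos(t),hole[1]+8.7*np.sin(t),0*t+zh],1))
    x0,y0=(tip.mean(0)-half).astype(int)
    z=cv2.resize(d['img'][y0:y0+2*half[1],x0:x0+2*half[0]],None,fx=big,fy=big,interpolation=cv2.INTER_CUBIC)
    for q,col in((tip,(255,0,0)),(h,(0,255,0))): cv2.polylines(z,[((q-[x0,y0]+.5)*big).astype(int)],True,col,1)
    save(name+'z',z)
E
python3 - <<'E'
from h import *
go(623,159.5,73,-1.6);look('w7',(624.9,159.2))
E
```

```text
pos [621.4 159.8  74.7] yaw -1.7 F [-0.6  0.2 -0.1] w 18.9 t 9.3
 shift [-0.016 -0.003  0.017] turn [-0.    -0.001 -0.001]
```

View pics/w7z.png

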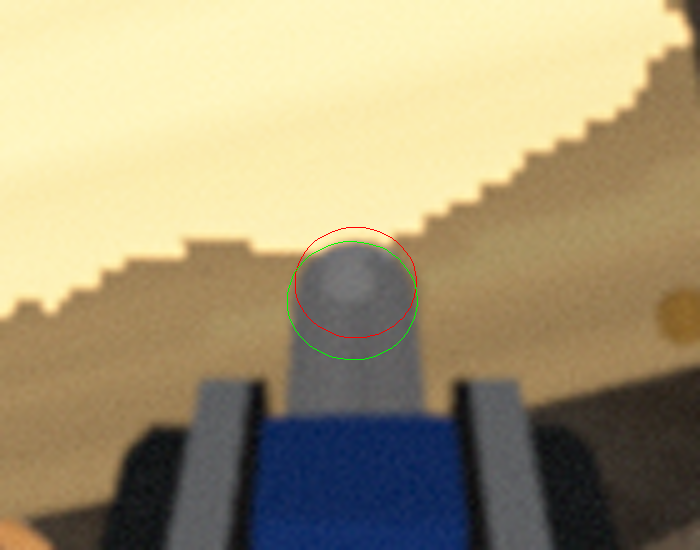

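{"fn": "jog_arm", "kwargs": {
  "plan": [
    [0, [-0.011, -0.003, 0], [0, 0, 0]],
    [0, [-0.011, -0.003, 0.02], [0, 0, 0]],
    [0, [-0.011, -0.003, 0.04], [0, 0, 0]],
    [0, [-0.011, -0.003, 0.05], [0, 0, 0]],
    [0, [-0.011, -0.003, 0.05], [0, 0, 0]]
  ]
}}

```text
clock: 10.0
position: [622.7, 159.6, 70.1]
ee_rot: [0.015, 1.0, -0.0, -0.0]
contact_force: [0.1, -0.0, -1.7]
gripper_width: 19.3
grasp_force: 59.9
```

{"fn": "jog_arm", "kwargs": {
  "plan": [
    [0, [0, 0, 0.04], [0, 0, 0]],
    [0, [0, 0, 0.08], [0, 0, 0]],
    [0, [0, 0, 0.12], [0, 0, 0]],
    [0, [0, 0, 0.15], [0, 0, 0]],
    [0, [0, 0, 0.19], [0, 0, 0]],
    [0, [0, 0, 0.19], [0, 0, 0]]
  ]
}}

```text
clock: 10.75
position: [623.3, 159.6, 55.3]
ee_rot: [0.014, 1.0, -0.0, 0.001]
contact_force: [-7.1, -0.1, 16.1]
gripper_width: 19.2
grasp_force: 62.3
```

{"fn": "jog_arm", "kwargs": {
  "plan": [
    [40, [0, 0, 0.15], [0, 0, 0]],
    [40, [0, 0, 0.15], [0, 0, 0]],
    [50, [0, 0, 0.1], [0, 0, 0]],
    [50, [0, 0, -0.3], [0, 0, 0]],
    [50, [0, 0, -0.7], [0, 0, 0]],
    [50, [0, 0, -0.7], [0, 0, 0]]
  ]
}}

```text
clock: 11.5
position: [625.5, 160.5, 126.1]
ee_rot: [0.014, 1.0, 0.002, 0.004]
contact_force: [-0.4, 0.3, 0.4]
gripper_width: 50.0
grasp_force: 0.0
```

{"fn": "jog_arm", "kwargs": {
  "plan": [
    [50, [0.14, 0.72, 0], [0, 0, 0]],
    [50, [0.14, 0.72, 0], [0, 0, 0]]
  ]
}}

```text
clock: 11.75
position: [610.4, 234.5, 120.9]
ee_rot: [0.013, 1.0, 0.0, -0.0]
contact_force: [-0.2, 0.3, -1.1]
gripper_width: 49.8
grasp_force: 0.0
```

{"fn": "jog_arm", "kwargs": {
  "plan": [
    [50, [0.14, 0.72, 0], [0, 0, 0]],
    [50, [0.14, 0.72, 0], [0, 0, 0]],
    [50, [0.14, 0.72, 0], [0, 0, 0]],
    [50, [0.14, 0.72, 0], [0, 0, 0]]
  ]
}}

```text
clock: 12.25
position: [599.1, 302.9, 121.0]
ee_rot: [0.015, 1.0, -0.0, -0.0]
contact_force: [-0.4, -0.7, -0.1]
gripper_width: 50.3
grasp_force: 0.0
```

```bash
python3 - <<'E'
from h import *
d=wrist('w8');blue(d);go(600.2,305,53.4,-2)
d=get_image('top');P=cloud(d);h=cv2.cvtColor(d['img'],cv2.COLOR_RGB2HSV);m=cv2.inRange(h,(105,120,40),(130,255,255))>0
q=P[m];w=q[np.hypot(q[:,0]-625,q[:,1]-160)<25];print(len(w),w.mean(0) if len(w) else 0,np.sort(w[:,2])[-8:])
E
```

```text
blue [663.2 461.4] [55.6 68.3] 61.5
blue [620.8 165.2] [27.6 34.4] 3.9
blue [624.  493.7] [39.3 22. ] 59.3
blue [631.3 426.5] [ 8.2 64.7] 57.5
blue [597.9 304.1] [19.1 26.2] 88.0
pos [599.3 302.8 121.2] yaw -1.8 F [-0.4 -0.8  0.5] w 50.1 t 12.3
 shift [-0.009  0.023  0.678] turn [-0.001 -0.001  0.004]
25 [623.9959344  158.82222904  82.17679609] [82.853285   82.89304117 84.23444479 84.37454642 85.05126974 85.26391962
 86.03649595 89.12789712]
```

{"fn": "jog_arm", "kwargs": {
  "plan": [
    [45, [-0.011, 0.018, 0.4], [0, 0, 0]],
    [45, [-0.011, 0.018, 0.678], [0, 0, 0]],
    [45, [-0.011, 0.018, 0.678], [0, 0, 0]],
    [45, [-0.011, 0.018, 0.678], [0, 0, 0]],
    [0, [-0.011, 0.018, 0.678], [0, 0, 0]],
    [0, [-0.011, 0.018, 0.678], [0, 0, 0]],
    [0, [-0.011, 0.018, 0.678], [0, 0, 0]],
    [0, [-0.011, 0.018, 0.678], [0, 0, 0]]
  ]
}}

```text
clock: 13.35
position: [601.0, 306.5, 55.3]
ee_rot: [0.014, 1.0, 0.001, 0.001]
contact_force: [-1.4, -1.0, 6.5]
gripper_width: 18.9
grasp_force: 60.2
```

{"fn": "jog_arm", "kwargs": {
  "plan": [
    [0, [0, 0, -0.4], [0, 0, 0]],
    [0, [0, 0, -0.9], [0, 0, 0]],
    [0, [0, 0, -0.9], [0, 0, 0]],
    [0, [0, 0, -0.9], [0, 0, 0]]
  ]
}}

```text
clock: 13.85
position: [599.4, 305.9, 142.8]
ee_rot: [0.015, 1.0, -0.0, -0.001]
contact_force: [-0.7, 0.4, -1.7]
gripper_width: 19.3
grasp_force: 59.6
```

```bash
python3 - <<'E'
from h import *
d=wrist();go(487,127,103,-1.7)
E
```

```text
pos [599.2 305.6 141.9] yaw -1.7 F [-0.1  0.2 -1.8] w 18.9 t 13.9
 shift [ 1.067 -1.818  0.394] turn [-0.001 -0.003 -0.   ]
```

{"fn": "jog_arm", "kwargs": {
  "plan": [
    [0, [0.54, -0.91, 0], [0, 0, 0]],
    [0, [0.54, -0.91, 0], [0, 0, 0]],
    [0, [0.54, -0.91, 0], [0, 0, 0]]
  ]
}}

```text
clock: 14.28
position: [540.9, 213.8, 142.0]
ee_rot: [0.016, 1.0, -0.001, -0.002]
contact_force: [0.8, 1.4, -0.6]
gripper_width: 19.0
grasp_force: 59.5
```

{"fn": "jog_arm", "kwargs": {
  "plan": [
    [0, [0.54, -0.91, 0], [0, 0, 0]],
    [0, [0.54, -0.91, 0.2], [0, 0, 0]],
    [0, [0.54, -0.91, 0.45], [0, 0, 0]],
    [0, [0.54, -0.91, 0.45], [0, 0, 0]],
    [0, [0.54, -0.91, 0.45], [0, 0, 0]]
  ]
}}

```text
clock: 14.9
position: [488.0, 128.2, 98.7]
ee_rot: [0.014, 1.0, -0.0, 0.0]
contact_force: [1.0, 0.4, -0.5]
gripper_width: 19.3
grasp_force: 59.6
```

```bash
python3 - <<'E'
from h import *
go(485.6,126.4,78,-1.7);look('w9',(487.8,126),45)
E
```

```text
pos [488.  128.2  98.7] yaw -1.6 F [ 1.   0.4 -0.5] w 19.3 t 14.9
 shift [ 0.023 -0.019  0.207] turn [-0.     0.001  0.001]
```

View pics/w9z.png

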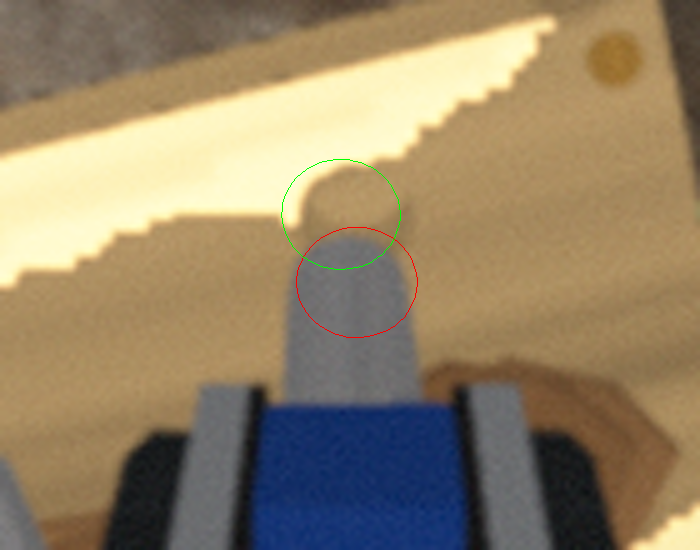

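{"fn": "jog_arm", "kwargs": {
  "plan": [
    [0, [0.014, 0.003, 0.1], [0, 0, 0]],
    [0, [0.014, 0.003, 0.2], [0, 0, 0]],
    [0, [0.014, 0.003, 0.24], [0, 0, 0]],
    [0, [0.014, 0.003, 0.27], [0, 0, 0]],
    [0, [0.014, 0.003, 0.29], [0, 0, 0]],
    [0, [0.014, 0.003, 0.29], [0, 0, 0]]
  ]
}}

```text
clock: 15.7
position: [487.0, 128.4, 71.1]
ee_rot: [0.014, 1.0, 0.001, 0.002]
contact_force: [1.5, -0.2, -0.6]
gripper_width: 18.9
grasp_force: 59.5
```

{"fn": "jog_arm", "kwargs": {
  "plan": [
    [0, [0, 0, 0.04], [0, 0, 0]],
    [0, [0, 0, 0.08], [0, 0, 0]],
    [0, [0, 0, 0.12], [0, 0, 0]],
    [0, [0, 0, 0.15], [0, 0, 0]],
    [0, [0, 0, 0.19], [0, 0, 0]],
    [0, [0, 0, 0.19], [0, 0, 0]]
  ]
}}

```text
clock: 16.45
position: [488.4, 128.0, 56.6]
ee_rot: [0.013, 1.0, -0.0, 0.003]
contact_force: [-5.5, -4.3, 42.0]
gripper_width: 19.2
grasp_force: 65.7
```

{"fn": "jog_arm", "kwargs": {
  "plan": [
    [40, [0, 0, -0.1], [0, 0, 0]],
    [50, [0, 0, -0.1], [0, 0, 0]],
    [50, [0, 0, -0.1], [0, 0, 0]],
    [60, [0, 0, -0.5], [0, 0, 0]],
    [70, [0, 0, -1], [0, 0, 0]],
    [70, [0, 0, -1], [0, 0, 0]]
  ]
}}

```text
clock: 17.2
position: [487.3, 128.7, 153.2]
ee_rot: [0.014, 1.0, 0.001, 0.003]
contact_force: [-0.4, -0.7, 0.1]
gripper_width: 70.2
grasp_force: 0.0
```

```bash
cat >> h.py <<'E'
def topscan():
    d=get_image('top');P=cloud(d);h=cv2.cvtColor(d['img'],cv2.COLOR_RGB2HSV)
    R_=(cv2.inRange(h,(0,140,90),(8,255,255))|cv2.inRange(h,(172,140,90),(180,255,255)))
    for n,m in(('blue',cv2.inRange(h,(105,120,40),(130,255,255))),('red',R_),('yel',cv2.inRange(h,(20,170,100),(29,255,255)))):
        m=m.copy();m[:,:150]=0;m[:60]=0;m[260:]=0;m[:,480:]=0
        k,l,st,c=cv2.connectedComponentsWithStats(m)
        for i in range(1,k):
            if st[i,4]>=8:
                p=P[l==i];q,w,a=cv2.minAreaRect(p[:,:2].astype(np.float32))
                if w[0]>w[1]:w=w[::-1];a+=90
                print(n,st[i,4],'med',np.median(p,0).round(1),'rect',np.round(q,1),np.round(w,1),'long axis from y: %.1f'%a)
E
python3 - <<'E'
from h import *
topscan();go(575,60,200,13)
s=read_state();print(s['joints'])
E
```

```text
blue 28 med [692.3 490.9  26.3] rect [690.4 493.2] [ 6.3 54.2] long axis from y: 59.0
blue 25 med [623.4 159.1  82.5] rect [624.2 158.7] [14.2 17.2] long axis from y: 88.7
red 8 med [912.4 147.3  42.6] rect [911.6 148.7] [ 4.  14.3] long axis from y: 30.9
red 60 med [ 593.4 -293.6   65.8] rect [ 594.6 -290.5] [10.6 64.1] long axis from y: 8.0
red 63 med [ 550.1 -162.2   65.6] rect [ 484.6 -111.9] [ 36.5 234.7] long axis from y: 52.5
red 66 med [ 468.3 -168.5   65.3] rect [ 471.  -172.3] [11.6 80. ] long axis from y: 40.6
pos [485.7 128.  151. ] yaw -1.7 F [-0.7  0.8 -0.7] w 69.9 t 17.2
 shift [-0.913 -0.653 -0.49 ] turn [ 0.001  0.001 -0.245]
[ 5.81199156e-01  2.55017601e-01 -4.04618110e-01 -5.90431884e-04
 -9.09646402e-01 -2.18129683e+00]
```

{"fn": "jog_arm", "kwargs": {
  "plan": [
    [70, [-0.25, -0.96, -0.1], [0, 0, -0.94]],
    [70, [-0.25, -0.96, -0.1], [0, 0, -0.94]],
    [70, [-0.25, -0.96, -0.1], [0, 0, -0.94]],
    [70, [-0.25, -0.96, -0.1], [0, 0, -0.94]],
    [70, [-0.25, -0.96, -0.1], [0, 0, -0.94]],
    [70, [-0.25, -0.96, -0.1], [0, 0, -0.94]],
    [70, [-0.25, -0.96, -0.1], [0, 0, -0.94]]
  ]
}}

```text
clock: 18.12
position: [506.5, 30.7, 158.4]
ee_rot: [-0.459, 0.888, 0.0, -0.002]
contact_force: [0.1, -0.1, 0.3]
gripper_width: 70.1
grasp_force: 0.0
```

{"fn": "jog_arm", "kwargs": {
  "plan": [
    [70, [0.66, -0.74, 0], [0, 0, -0.94]],
    [70, [0.66, -0.74, 0], [0, 0, -0.94]],
    [70, [0.66, -0.74, 0], [0, 0, -0.94]],
    [70, [0.66, -0.74, 0], [0, 0, -0.94]],
    [70, [0.66, -0.74, 0], [0, 0, -0.94]],
    [70, [0.66, -0.74, 0], [0, 0, -0.94]],
    [70, [0.66, -0.74, 0], [0, 0, -0.94]]
  ]
}}

```text
clock: 19.0
position: [529.3, -65.6, 159.3]
ee_rot: [0.824, -0.566, -0.001, 0.001]
contact_force: [0.6, -0.1, -0.3]
gripper_width: 69.9
grasp_force: 0.0
```

{"fn": "jog_arm", "kwargs": {
  "plan": [
    [70, [0.98, 0.14, 0], [0, 0, -0.94]],
    [70, [0.98, 0.14, 0], [0, 0, -0.94]],
    [70, [0.98, 0.14, 0], [0, 0, -0.94]],
    [70, [0.98, 0.14, 0], [0, 0, -0.94]],
    [70, [0.98, 0.14, 0], [0, 0, -0.94]],
    [70, [0.98, 0.14, 0], [0, 0, -0.94]],
    [70, [0.98, 0.14, 0], [0, 0, -0.94]]
  ]
}}

```text
clock: 19.88
position: [551.9, -162.0, 159.8]
ee_rot: [0.994, -0.11, -0.001, -0.0]
contact_force: [-0.4, 0.1, -0.6]
gripper_width: 69.9
grasp_force: 0.0
```

```bash
cat >> h.py <<'E'
def red(d,z=68):
    h=cv2.cvtColor(d['img'],cv2.COLOR_RGB2HSV)
    m=cv2.inRange(h,(0,140,70),(7,255,255))|cv2.inRange(h,(172,140,70),(180,255,255))
    for c in cv2.findContours(m,cv2.RETR_EXTERNAL,cv2.CHAIN_APPROX_NONE)[0]:
        if cv2.contourArea(c)>250:
            p=onplane(d,c[:,0].astype(float),z)[:,:2];q,w,a=cv2.minAreaRect(p.astype(np.float32))
            if w[0]>w[1]:w=w[::-1];a+=90
            if 50<w[1]<110:print('red',np.round(q,1),np.round(w,1),'yaw %.1f'%(a-90))
E
python3 - <<'E'
from h import *
d=wrist('w10');red(d);go(551,-163,68,167);print(read_state()['joints'].round(2))
topscan()
E
```

```text
red [ 473.6 -169.5] [20.9 74. ] yaw -49.7
red [ 555.4 -165.8] [14.2 72.3] yaw -12.9
red [ 597.4 -289.8] [16.1 73.3] yaw -80.9
pos [ 551.9 -162.   159.9] yaw 167.4 F [-0.3  0.7 -0.2] w 69.8 t 19.9
 shift [-0.006  0.012  0.919] turn [0.    0.001 0.006]
[-0.    0.36 -0.22 -0.   -0.99  1.35]
blue 25 med [623.4 158.8  83. ] rect [625.3 158.7] [14.1 18.3] long axis from y: 90.1
blue 24 med [487.6 128.3  82.4] rect [487.4 126.9] [13.3 16.6] long axis from y: 3.3
red 37 med [ 596.  -306.5   66.2] rect [ 570.8 -256.3] [ 17.8 145.2] long axis from y: 27.2
red 30 med [ 531.3 -158.3   66.6] rect [ 531.1 -155.8] [19.5 35.6] long axis from y: 51.5
red 65 med [ 466.7 -168.6   65.6] rect [ 471.2 -172.4] [11.4 80.8] long axis from y: 40.6
```

{"fn": "jog_arm", "kwargs": {
  "plan": [
    [60, [0.027, 0.025, 0.3], [0, 0, 0]],
    [50, [0.027, 0.025, 0.6], [0, 0, 0]],
    [45, [0.027, 0.025, 0.6], [0, 0, 0]],
    [45, [0.027, 0.025, 0.6], [0, 0, 0]]
  ]
}}

```text
clock: 20.48
position: [555.2, -165.3, 101.5]
ee_rot: [0.994, -0.109, 0.001, 0.0]
contact_force: [0.4, -0.6, 0.5]
gripper_width: 45.0
grasp_force: 0.0
```

```bash
python3 - <<'E'
from h import *
d=wrist('w11');red(d);go(554,-165,51,167.2)
E
```

```text
red [ 473.1 -165.9] [22.7 68. ] yaw -47.8
red [ 556.4 -166. ] [13.8 72.8] yaw -13.2
red [ 598.1 -289.1] [17.2 74.3] yaw -80.5
pos [ 555.4 -165.2  101.9] yaw 167.5 F [-0.3  0.4  0.4] w 45.3 t 20.5
 shift [-0.015  0.001  0.509] turn [-0.    -0.002  0.005]
```

{"fn": "jog_arm", "kwargs": {
  "plan": [
    [40, [-0.003, 0.003, 0.25], [0, 0, 0]],
    [40, [-0.003, 0.003, 0.5], [0, 0, 0]],
    [40, [-0.003, 0.003, 0.51], [0, 0, 0]],
    [0, [-0.003, 0.003, 0.51], [0, 0, 0]],
    [0, [-0.003, 0.003, 0.51], [0, 0, 0]],
    [0, [-0.003, 0.003, 0.51], [0, 0, 0]],
    [0, [-0.003, 0.003, 0.51], [0, 0, 0]]
  ]
}}

```text
clock: 21.4
position: [555.3, -165.6, 51.3]
ee_rot: [0.994, -0.108, 0.002, 0.0]
contact_force: [-1.3, -1.2, 6.5]
gripper_width: 12.2
grasp_force: 61.4
```

{"fn": "jog_arm", "kwargs": {
  "plan": [
    [0, [0, 0, -0.3], [0, 0, 0]],
    [0, [0, 0, -0.6], [0, 0, 0]],
    [0, [0, 0, -1], [0, 0, 0]],
    [0, [0, 0, -1], [0, 0, 0]]
  ]
}}

```text
clock: 21.9
position: [555.8, -165.4, 152.7]
ee_rot: [0.994, -0.109, 0.004, -0.0]
contact_force: [-0.4, 1.1, -2.7]
gripper_width: 12.7
grasp_force: 60.3
```

{"fn": "jog_arm", "kwargs": {
  "plan": [
    [0, [0, 0, -0.2], [0, 0, 0]],
    [0, [0, 0, -0.2], [0, 0, 0]]
  ]
}}

```text
clock: 22.15
position: [554.1, -165.2, 169.5]
ee_rot: [0.994, -0.109, 0.0, -0.0]
contact_force: [-0.4, -0.2, -3.0]
gripper_width: 12.5
grasp_force: 60.3
```

```bash
python3 - <<'E'
from h import *
d=wrist('w12');go(573,60,170,167.4)
d=get_image('top');P=cloud(d);q=P[(P[...,2]>75)&(np.hypot(P[...,0]-575,P[...,1]-60)<40)];print('stud',len(q),q.mean(0),q[:,2].max())
E
```

```text
pos [ 553.4 -165.1  168.5] yaw 167.5 F [-0.1 -0.1 -2.2] w 12.6 t 22.2
 shift [-0.296 -2.24  -0.014] turn [-0.001  0.001  0.001]
stud 347 [564.69559141  41.72642927 498.68640181] 509.6439422422668
```

{"fn": "jog_arm", "kwargs": {
  "plan": [
    [0, [-0.06, -0.73, 0], [0, 0, 0]],
    [0, [-0.06, -0.73, 0], [0, 0, 0]]
  ]
}}

```text
clock: 22.5
position: [563.4, -90.4, 167.9]
ee_rot: [0.994, -0.108, -0.001, -0.0]
contact_force: [-0.8, -0.4, -2.6]
gripper_width: 12.8
grasp_force: 60.3
```

{"fn": "jog_arm", "kwargs": {
  "plan": [
    [0, [-0.06, -0.73, 0], [0, 0, 0]],
    [0, [-0.06, -0.73, 0], [0, 0, 0]],
    [0, [-0.06, -0.73, 0], [0, 0, 0]],
    [0, [-0.06, -0.73, 0], [0, 0, 0]]
  ]
}}

```text
clock: 23.0
position: [573.3, -21.2, 169.0]
ee_rot: [0.994, -0.109, -0.001, 0.0]
contact_force: [0.0, 0.4, -2.7]
gripper_width: 12.6
grasp_force: 60.4
```

```bash
python3 - <<'E'
from h import *
for f in ('top0',):
    d=dict(np.load(f+'.npz'));P=cloud(d);q=P[(P[...,2]>80)&(P[...,2]<100)&(np.hypot(P[...,0]-575,P[...,1]-60)<40)];print('stud',len(q),q.mean(0),q[:,:2].min(0),q[:,:2].max(0))
d=wrist('w13');go(573,60,170,167.4)
a,_=ortho(d,(573,60),50,91,0.25,167.4)
d1=dict(np.load('w1.npz'));b,_=ortho(d1,(575,60),50,91,0.25,167.4)
save('w13o',np.hstack([a,b]))
E
```

```text
stud 53 [574.59919912  61.40079382  87.17690626] [561.38447956  48.50974754] [588.14544455  74.79978151]
pos [573.4 -21.4 169.1] yaw 167.4 F [-0.2  0.2 -2.3] w 12.4 t 23.1
 shift [-0.181 -0.793 -0.009] turn [0.    0.001 0.001]
```

View pics/w13o.png

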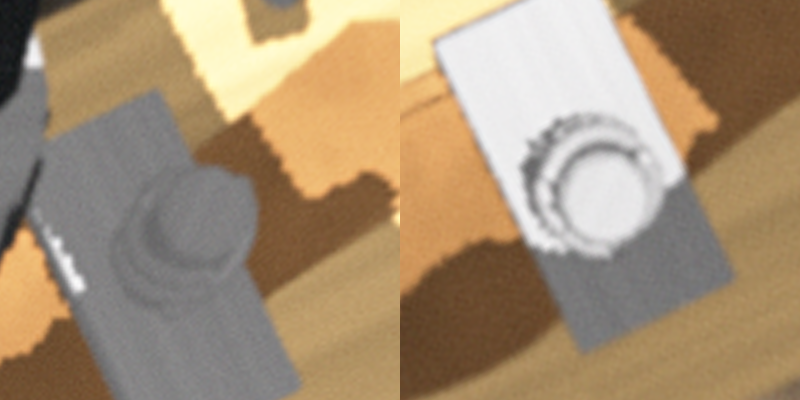

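{"fn": "jog_arm", "kwargs": {
  "plan": [
    [0, [-0.145, -0.81, 0], [0, 0, 0]],
    [0, [-0.145, -0.81, 0], [0, 0, 0]],
    [0, [-0.145, -0.81, 0], [0, 0, 0]],
    [0, [-0.145, -0.81, 0], [0, 0, 0]]
  ]
}}

```text
clock: 23.55
position: [576.9, 60.9, 169.4]
ee_rot: [0.994, -0.109, -0.0, 0.0]
contact_force: [-0.3, -0.1, -3.1]
gripper_width: 12.3
grasp_force: 60.4
```

```bash
python3 - <<'E'
from h import *
go(576.9,61,128,167.4)
E
```

```text
pos [576.9  60.9 169.4] yaw 167.5 F [-0.3 -0.1 -3.1] w 12.3 t 23.6
 shift [ 0.    -0.001  0.414] turn [0.    0.001 0.001]
```

{"fn": "jog_arm", "kwargs": {
  "plan": [
    [0, [0, 0, 0.2], [0, 0, 0]],
    [0, [0, 0, 0.35], [0, 0, 0]],
    [0, [0, 0, 0.4], [0, 0, 0]],
    [0, [0, 0, 0.44], [0, 0, 0]],
    [0, [0, 0, 0.48], [0, 0, 0]],
    [0, [0, 0, 0.48], [0, 0, 0]]
  ]
}}

```text
clock: 24.3
position: [577.7, 61.4, 123.6]
ee_rot: [0.994, -0.108, 0.001, 0.001]
contact_force: [-1.9, -4.1, 5.7]
gripper_width: 12.8
grasp_force: 61.6
```

{"fn": "jog_arm", "kwargs": {
  "plan": [
    [0, [0, 0, 0.01], [0, 0, 0.17]],
    [0, [0, 0, 0.02], [0, 0, 0.34]],
    [0, [0, 0, 0.03], [0, 0, 0.51]],
    [0, [0, 0, 0.04], [0, 0, 0.68]],
    [0, [0, 0, 0.05], [0, 0, 0.85]],
    [0, [0, 0, 0.06], [0, 0, 1]],
    [0, [0, 0, 0.06], [0, 0, 1]]
  ]
}}

```text
clock: 25.18
position: [577.2, 60.7, 121.9]
ee_rot: [0.807, -0.59, 0.002, 0.001]
contact_force: [-10.7, -2.5, 26.1]
gripper_width: 12.6
grasp_force: 64.9
```

```bash
python3 - <<'E'
from h import *
go(576.9,61,128,107);print(read_state()['wrist_torque'])
E
```

```text
pos [577.2  60.7 121.9] yaw 107.6 F [-10.7  -2.5  26.1] w 12.6 t 25.2
 shift [-0.003  0.002 -0.061] turn [-0.    -0.004  0.011]
[-1.33276447  3.42204236 -0.03406263]
```

{"fn": "jog_arm", "kwargs": {
  "plan": [
    [0, [0, 0, -0.03], [0, 0, 0.17]],
    [0, [0, 0, -0.03], [0, 0, 0.34]],
    [0, [0, 0, -0.03], [0, 0, 0.51]],
    [0, [0, 0, -0.03], [0, 0, 0.68]],
    [0, [0, 0, -0.03], [0, 0, 0.85]],
    [0, [0, 0, -0.03], [0, 0, 1]],
    [0, [0, 0, -0.03], [0, 0, 1]]
  ]
}}

```text
clock: 26.05
position: [576.1, 61.9, 122.2]
ee_rot: [-0.402, 0.915, -0.0, -0.001]
contact_force: [-9.0, 1.1, 16.2]
gripper_width: 12.4
grasp_force: 63.3
```

```bash
python3 - <<'E'
from h import *
go(576.9,61,128,47);print(read_state()['wrist_torque'])
look('w14',(575,61.5),-10,(100,70),4,50)
E
```

```text
pos [576.1  61.9 122.2] yaw 47.4 F [-9.   1.1 16.2] w 12.4 t 26.1
 shift [ 0.002 -0.012 -0.058] turn [ 0.    -0.001  0.007]
[ 0.28478905  3.01540036 -0.40222903]
```

View pics/w14z.png

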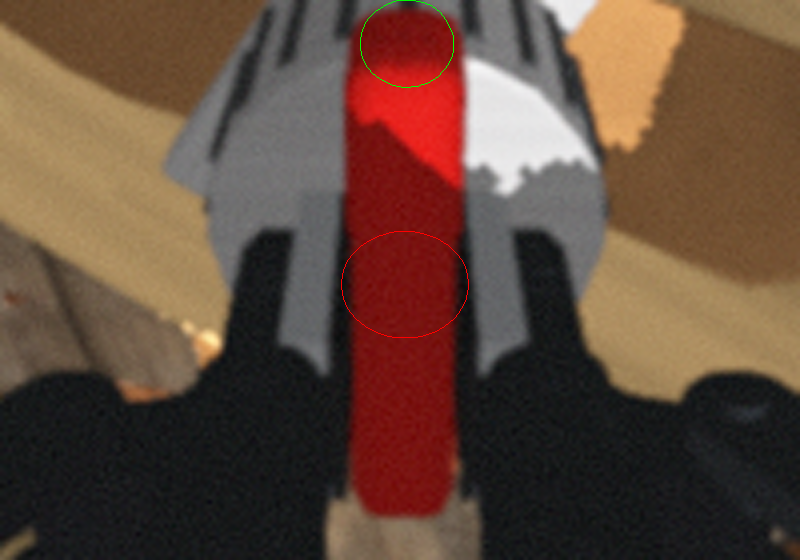

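{"fn": "jog_arm", "kwargs": {
  "plan": [
    [0, [0.024, 0.019, 0], [0, 0, 0]],
    [0, [0.024, 0.019, 0], [0, 0, 0.17]],
    [0, [0.024, 0.019, 0], [0, 0, 0.34]],
    [0, [0.022, 0.022, 0], [0, 0, 0.51]],
    [0, [0.02, 0.025, 0], [0, 0, 0.68]],
    [0, [0.018, 0.03, 0], [0, 0, 0.85]],
    [0, [0.016, 0.032, 0], [0, 0, 1]],
    [0, [0.016, 0.032, 0], [0, 0, 1]]
  ]
}}

```text
clock: 27.1
position: [575.7, 60.8, 122.7]
ee_rot: [0.108, 0.994, -0.002, 0.003]
contact_force: [-1.7, -9.0, 12.0]
gripper_width: 12.3
grasp_force: 62.5
```

```bash
python3 - <<'E'
from h import *
go(573.5,62.2,122,-13);print(read_state()['wrist_torque'])
E
```

```text
pos [575.7  60.8 122.7] yaw -12.4 F [-1.7 -9.  12. ] w 12.3 t 27.1
 shift [0.024 0.009 0.007] turn [-0.003  0.005  0.01 ]
[-2.88153225  0.37805434  0.05607395]
```

{"fn": "jog_arm", "kwargs": {
  "plan": [
    [0, [-0.005, -0.02, 0], [0, 0, 0]],
    [0, [-0.005, -0.03, 0.01], [0, 0, 0.17]],
    [0, [-0.005, -0.03, 0.01], [0, 0, 0.34]],
    [0, [-0.005, -0.03, 0.01], [0, 0, 0.51]],
    [0, [-0.005, -0.03, 0.01], [0, 0, 0.68]],
    [0, [-0.005, -0.03, 0.01], [0, 0, 0.85]],
    [0, [-0.005, -0.03, 0.01], [0, 0, 1]],
    [0, [-0.005, -0.03, 0.01], [0, 0, 1]]
  ]
}}

```text
clock: 28.1
position: [581.3, 42.6, 119.2]
ee_rot: [0.578, 0.816, 0.017, -0.015]
contact_force: [-3.2, 6.9, 9.2]
gripper_width: 12.7
grasp_force: 62.8
```

```bash
python3 - <<'E'
from h import *
go(575,62,172,-72);print(read_state()['wrist_torque'],read_state()['joints'].round(2))
d=dict(np.load('top0.npz'));K=d['intrinsics'];E=d['extrinsics']
for uv in((419,219.4),(389.3,199.3),(450.7,204),(448.3,239.3),(387.3,235)):
    v=E[:3,:3]@[(uv[0]-K[0,2])/K[0,0],(uv[1]-K[1,2])/K[1,1],1];print((E[:3,3]+v*((22-E[2,3])/v[2])).round(1))
E
```

```text
pos [581.3  42.6 119.2] yaw -70.7 F [-3.2  6.9  9.2] w 12.7 t 28.1
 shift [ 0.228  0.01  -0.518] turn [ 0.009 -0.043  0.022]
[ 2.42497469  1.26997396 -0.28192993] [ 0.33  0.42 -0.23 -0.06 -0.92 -3.1 ]
[ 439.5 -348.6   22. ]
[ 506.9 -247.    22. ]
[ 494.1 -457.8   22. ]
[ 373.4 -447.8   22. ]
[ 384.6 -240.1   22. ]
```

{"fn": "jog_arm", "kwargs": {
  "plan": [
    [0, [0, 0, -0.2], [0, 0, -0.1]],
    [0, [0, 0, -0.4], [0, 0, -0.2]],
    [0, [0, 0, -0.6], [0, 0, -0.3]],
    [0, [0, 0, -0.6], [0, 0, -0.3]],
    [0, [0, 0, -0.6], [0, 0, -0.3]]
  ]
}}

```text
clock: 28.72
position: [579.4, 38.1, 174.9]
ee_rot: [0.444, 0.896, 0.015, -0.015]
contact_force: [-0.1, -0.5, -2.8]
gripper_width: 12.1
grasp_force: 61.1
```

```bash
python3 - <<'E'
from h import *
go(440,-295,120,8)
d=wrist('w15');red(d,190)
save('w15s',cv2.resize(get_image('side')['img'][150:300,200:440],None,fx=2.5,fy=2.5))
E
```

```text
pos [579.4  38.1 174.9] yaw -52.7 F [-0.1 -0.5 -2.8] w 12.1 t 28.7
 shift [-1.822 -3.136  0.431] turn [ 0.033 -0.027 -1.011]
red [574.4  45.5] [13.8 65.8] yaw -53.5
```

View pics/w15s.png

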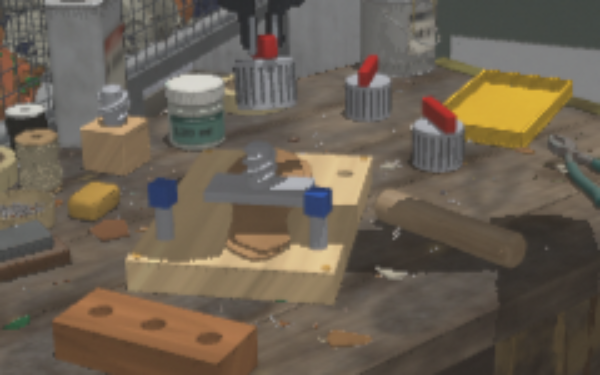

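{"fn": "jog_arm", "kwargs": {
  "plan": [
    [0, [0, 0, 0], [0.03, -0.03, -1]],
    [0, [0, 0, 0], [0.03, -0.03, -1]],
    [0, [0, 0, 0], [0.03, -0.03, -1]],
    [0, [0, 0, 0], [0.03, -0.03, -1]],
    [0, [0, 0, 0], [0.03, -0.03, -1]],
    [0, [0, 0, 0], [0.03, -0.03, -1]],
    [0, [0, 0, 0], [0.03, -0.03, -1]]
  ]
}}

```text
clock: 29.7
position: [579.6, 38.0, 174.8]
ee_rot: [-0.064, 0.998, 0.0, 0.002]
contact_force: [0.3, 0.0, -2.6]
gripper_width: 12.5
grasp_force: 61.0
```

{"fn": "jog_arm", "kwargs": {
  "plan": [
    [0, [0.4, -0.83, 0], [0, 0, 0]],
    [0, [0.4, -0.83, 0], [0, 0, 0]]
  ]
}}

```text
clock: 29.95
position: [549.8, -51.1, 174.8]
ee_rot: [-0.063, 0.998, 0.0, 0.001]
contact_force: [0.6, 0.3, -2.0]
gripper_width: 12.4
grasp_force: 61.0
```

{"fn": "jog_arm", "kwargs": {
  "plan": [
    [0, [0.4, -0.83, 0], [0, 0, 0]],
    [0, [0.4, -0.83, 0], [0, 0, 0]]
  ]
}}

```text
clock: 30.2
position: [520.8, -139.1, 174.8]
ee_rot: [-0.063, 0.998, 0.0, 0.002]
contact_force: [0.0, 0.5, -2.7]
gripper_width: 12.6
grasp_force: 61.0
```

{"fn": "jog_arm", "kwargs": {
  "plan": [
    [0, [0.4, -0.83, 0], [0, 0, 0]],
    [0, [0.4, -0.83, 0], [0, 0, 0]]
  ]
}}

```text
clock: 30.45
position: [492.0, -226.6, 174.6]
ee_rot: [-0.062, 0.998, 0.0, 0.002]
contact_force: [0.9, -0.2, -2.9]
gripper_width: 12.6
grasp_force: 61.0
```

{"fn": "jog_arm", "kwargs": {
  "plan": [
    [0, [0.4, -0.83, 0], [0, 0, 0]],
    [0, [0.4, -0.83, 0], [0, 0, 0]]
  ]
}}

```text
clock: 30.7
position: [463.2, -314.1, 174.3]
ee_rot: [-0.062, 0.998, 0.0, 0.002]
contact_force: [-0.1, 0.5, -2.4]
gripper_width: 12.5
grasp_force: 61.0
```

{"fn": "jog_arm", "kwargs": {
  "plan": [
    [0, [0.4, -0.83, 0], [0, 0, 0]],
    [0, [0.4, -0.83, 0], [0, 0, 0]],
    [0, [0.4, -0.83, 0], [0, 0, 0]],
    [0, [0.4, -0.83, 0], [0, 0, 0]]
  ]
}}

```text
clock: 31.2
position: [435.3, -399.0, 174.1]
ee_rot: [-0.064, 0.998, 0.001, 0.002]
contact_force: [-0.3, -0.6, -1.5]
gripper_width: 12.1
grasp_force: 61.0
```

```bash
cat >> h.py <<'E'
def yel(d,z=22):
    h=cv2.cvtColor(d['img'],cv2.COLOR_RGB2HSV);m=cv2.inRange(h,(18,150,60),(30,255,255))
    v,u=np.where(m>0);p=onplane(d,np.c_[u,v].astype(float),z)[:,:2];p=p[np.hypot(p[:,0]-440,p[:,1]+348)<150]
    q,w,a=cv2.minAreaRect(p.astype(np.float32));print('tray',len(p),np.round(q,1),np.round(w,1),round(a,1))
E
python3 - <<'E'
from h import *
d=wrist('w16');yel(d);red(d,190);go(437,-400,120,8)
E
```

```text
tray 16455 [ 399.6 -364.9] [247.7 201.8] 85.6
red [ 426.4 -399.8] [13.7 67.6] yaw 8.0
pos [ 435.6 -398.7  174.3] yaw 7.4 F [ 1.   0.6 -1.7] w 12.7 t 31.2
 shift [-0.01  -0.015  0.543] turn [ 0.001  0.004 -0.01 ]
```

{"fn": "jog_arm", "kwargs": {
  "plan": [
    [0, [-0.1, -0.015, 0.4], [0, 0, 0]],
    [0, [-0.1, -0.015, 0.8], [0, 0, 0]],
    [0, [-0.1, -0.015, 0.95], [0, 0, 0]],
    [0, [-0.1, -0.015, 0.95], [0, 0, 0]]
  ]
}}

```text
clock: 31.75
position: [446.2, -398.9, 79.3]
ee_rot: [-0.065, 0.998, 0.001, 0.002]
contact_force: [0.7, -0.5, -2.2]
gripper_width: 12.6
grasp_force: 60.9
```

{"fn": "jog_arm", "kwargs": {
  "plan": [
    [0, [0, 0, 0.1], [0, 0, 0]],
    [0, [0, 0, 0.16], [0, 0, 0]],
    [0, [0, 0, 0.21], [0, 0, 0]],
    [0, [0, 0, 0.25], [0, 0, 0]],
    [0, [0, 0, 0.25], [0, 0, 0]]
  ]
}}

```text
clock: 32.38
position: [446.5, -400.1, 58.5]
ee_rot: [-0.066, 0.998, -0.001, 0.003]
contact_force: [-3.8, 4.4, 15.4]
gripper_width: 12.2
grasp_force: 63.5
```

{"fn": "jog_arm", "kwargs": {
  "plan": [
    [30, [0, 0, -0.05], [0, 0, 0]],
    [45, [0, 0, -0.05], [0, 0, 0]],
    [50, [0, 0, -0.08], [0, 0, 0]],
    [50, [0, 0, -0.5], [0, 0, 0]],
    [50, [0, 0, -1], [0, 0, 0]],
    [50, [0, 0, -1], [0, 0, 0]]
  ]
}}

```text
clock: 33.12
position: [448.1, -401.3, 159.4]
ee_rot: [-0.065, 0.998, -0.003, 0.006]
contact_force: [-0.5, -0.0, -0.6]
gripper_width: 50.0
grasp_force: 0.0
```

{"fn": "jog_arm", "kwargs": {
  "plan": [
    [50, [-0.18, 0.74, 0], [0, 0, -1]],
    [50, [-0.18, 0.74, 0], [0, 0, -1]],
    [50, [-0.18, 0.74, 0], [0, 0, -1]],
    [50, [-0.18, 0.74, 0], [0, 0, -1]],
    [50, [-0.18, 0.74, 0], [0, 0, -1]],
    [50, [-0.18, 0.74, 0], [0, 0, -1]],
    [50, [-0.18, 0.74, 0], [0, 0, -1]]
  ]
}}

```text
clock: 34.0
position: [453.6, -323.7, 153.8]
ee_rot: [-0.554, 0.832, -0.0, 0.002]
contact_force: [-0.2, -0.0, -0.4]
gripper_width: 49.6
grasp_force: 0.0
```

{"fn": "jog_arm", "kwargs": {
  "plan": [
    [50, [-0.73, 0.22, 0], [0, 0, -1]],
    [50, [-0.73, 0.22, 0], [0, 0, -1]],
    [50, [-0.73, 0.22, 0], [0, 0, -1]],
    [50, [-0.73, 0.22, 0], [0, 0, -1]],
    [50, [-0.73, 0.22, 0], [0, 0, -1]],
    [50, [-0.73, 0.22, 0], [0, 0, -1]],
    [50, [-0.73, 0.22, 0], [0, 0, -1]]
  ]
}}

```text
clock: 34.88
position: [461.4, -248.0, 154.4]
ee_rot: [0.896, -0.444, 0.002, -0.001]
contact_force: [0.6, 0.4, 0.3]
gripper_width: 49.8
grasp_force: 0.0
```

{"fn": "jog_arm", "kwargs": {
  "plan": [
    [50, [-0.56, -0.53, 0], [0, 0, -0.05]],
    [50, [-0.56, -0.53, 0], [0, 0, -0.05]],
    [50, [-0.56, -0.53, 0], [0, 0, -0.05]],
    [50, [-0.56, -0.53, 0], [0, 0, -0.05]]
  ]
}}

```text
clock: 35.38
position: [469.7, -171.9, 154.9]
ee_rot: [0.908, -0.42, 0.002, -0.001]
contact_force: [0.1, -1.0, -0.3]
gripper_width: 50.2
grasp_force: 0.0
```

```bash
python3 - <<'E'
from h import *
d=wrist('w17');red(d);topscan();go(471,-171,100,131)
E
```

```text
red [ 469.7 -171. ] [13.3 72.8] yaw -49.8
red [ 430.9 -397. ] [21.7 74.5] yaw 11.5
blue 19 med [700.2 486.1  32. ] rect [697.5 488.2] [ 6.4 36.8] long axis from y: 61.4
blue 25 med [623.9 158.6  82.4] rect [625.1 158.8] [13.6 18.1] long axis from y: 91.6
blue 24 med [487.4 127.1  81.9] rect [487.3 126.9] [13.5 17. ] long axis from y: 0.7
red 61 med [ 593.5 -292.3   65.9] rect [ 594.3 -290.7] [10.6 66. ] long axis from y: 8.9
red 70 med [ 427.3 -397.1   68.9] rect [ 428.8 -398.3] [11.4 63.6] long axis from y: 101.2
pos [ 469.6 -172.1  154.9] yaw 130.3 F [-0.4 -0.5  0.4] w 49.9 t 35.5
 shift [-0.001 -0.016  0.549] turn [-0.004 -0.002 -0.011]
```

{"fn": "jog_arm", "kwargs": {
  "plan": [
    [50, [-0.018, -0.01, 0.3], [0, 0, 0]],
    [45, [-0.018, -0.01, 0.55], [0, 0, 0]],
    [45, [-0.018, -0.01, 0.55], [0, 0, 0]],
    [45, [-0.018, -0.01, 0.55], [0, 0, 0]]
  ]
}}

```text
clock: 35.98
position: [470.2, -169.9, 100.8]
ee_rot: [0.908, -0.419, 0.003, -0.001]
contact_force: [-0.1, 0.0, 0.1]
gripper_width: 45.2
grasp_force: 0.0
```

```bash
python3 - <<'E'
from h import *
d=wrist('w18');red(d);go(469,-170,51,130.2)
E
```

```text
red [ 469.8 -171.5] [13.9 73.2] yaw -50.1
red [ 431.1 -396. ] [25.6 77.2] yaw 11.4
pos [ 470.4 -169.8  101.1] yaw 130.4 F [-0.3 -0.1  0.2] w 44.9 t 36.0
 shift [-0.009  0.015  0.501] turn [-0.005 -0.004  0.003]
```

{"fn": "jog_arm", "kwargs": {
  "plan": [
    [40, [-0.022, 0.013, 0.25], [0, 0, 0]],
    [40, [-0.022, 0.013, 0.5], [0, 0, 0]],
    [40, [-0.022, 0.013, 0.5], [0, 0, 0]],
    [0, [-0.022, 0.013, 0.5], [0, 0, 0]],
    [0, [-0.022, 0.013, 0.5], [0, 0, 0]],
    [0, [-0.022, 0.013, 0.5], [0, 0, 0]],
    [0, [-0.022, 0.013, 0.5], [0, 0, 0]]
  ]
}}

```text
clock: 36.9
position: [468.2, -168.7, 51.2]
ee_rot: [0.908, -0.419, 0.003, -0.002]
contact_force: [-1.2, -1.1, 6.1]
gripper_width: 12.3
grasp_force: 62.7
```

{"fn": "jog_arm", "kwargs": {
  "plan": [
    [0, [0, 0, -0.3], [0, 0, 0]],
    [0, [0, 0, -0.6], [0, 0, 0]],
    [0, [0, 0, -1], [0, 0, 0]],
    [0, [0, 0, -1], [0, 0, 0]]
  ]
}}

```text
clock: 37.4
position: [468.7, -168.5, 152.8]
ee_rot: [0.908, -0.419, 0.005, -0.003]
contact_force: [-1.0, 0.6, -3.3]
gripper_width: 12.8
grasp_force: 61.7
```

{"fn": "jog_arm", "kwargs": {
  "plan": [
    [0, [-0.36, -0.77, -0.2], [0, 0, -1]],
    [0, [-0.36, -0.77, -0.2], [0, 0, -1]],
    [0, [-0.36, -0.77, -0.2], [0, 0, -1]],
    [0, [-0.36, -0.77, -0.2], [0, 0, -1]],
    [0, [-0.36, -0.77, -0.2], [0, 0, -1]],
    [0, [-0.36, -0.77, -0.2], [0, 0, -1]],
    [0, [-0.36, -0.77, -0.2], [0, 0, -1]]
  ]
}}

```text
clock: 38.28
position: [501.0, -91.1, 168.7]
ee_rot: [0.996, 0.09, 0.001, -0.001]
contact_force: [0.5, -0.1, -2.5]
gripper_width: 12.6
grasp_force: 61.6
```

{"fn": "jog_arm", "kwargs": {
  "plan": [
    [0, [0.49, -0.7, 0], [0, 0, -1]],
    [0, [0.49, -0.7, 0], [0, 0, -1]],
    [0, [0.49, -0.7, 0], [0, 0, -1]],
    [0, [0.49, -0.7, 0], [0, 0, -1]],
    [0, [0.49, -0.7, 0], [0, 0, -1]],
    [0, [0.49, -0.7, 0], [0, 0, -1]],
    [0, [0.49, -0.7, 0], [0, 0, -1]]
  ]
}}

```text
clock: 39.15
position: [537.0, -13.5, 169.6]
ee_rot: [0.818, 0.575, 0.002, 0.001]
contact_force: [-0.0, 0.1, -3.0]
gripper_width: 12.2
grasp_force: 61.6
```

{"fn": "jog_arm", "kwargs": {
  "plan": [
    [0, [0.84, 0.07, 0], [0, 0, 0]],
    [0, [0.84, 0.07, 0], [0, 0, 0]],
    [0, [0.84, 0.07, 0], [0, 0, 0]],
    [0, [0.84, 0.07, 0], [0, 0, 0]]
  ]
}}

```text
clock: 39.65
position: [571.5, 62.7, 170.1]
ee_rot: [0.817, 0.576, 0.001, 0.001]
contact_force: [0.3, -0.2, -3.0]
gripper_width: 12.5
grasp_force: 61.6
```

```bash
python3 - <<'E'
from h import *
d=wrist('w19');red(d,187);go(575.2,61.6,120,-110);print(read_state()['joints'].round(2))
E
```

```text
red [573.7  67. ] [14.1 74. ] yaw 69.8
pos [571.5  62.5 170.4] yaw -109.7 F [ 0.5 -0.2 -2.5] w 12.6 t 39.7
 shift [0.003 0.036 0.504] turn [ 0.003 -0.002  0.006]
[ 0.39  0.35 -0.21  0.   -1.01  2.41]
```

{"fn": "jog_arm", "kwargs": {
  "plan": [
    [0, [0, 0.034, 0], [0, 0, 0]],
    [0, [0, 0.034, 0.25], [0, 0, 0]],
    [0, [0, 0.034, 0.4], [0, 0, 0]],
    [0, [0, 0.034, 0.45], [0, 0, 0]],
    [0, [0, 0.034, 0.49], [0, 0, 0]],
    [0, [0, 0.034, 0.49], [0, 0, 0]]
  ]
}}

```text
clock: 40.45
position: [574.9, 61.5, 121.5]
ee_rot: [0.817, 0.577, 0.001, 0.001]
contact_force: [-1.5, -3.2, -2.6]
gripper_width: 12.2
grasp_force: 61.5
```

{"fn": "jog_arm", "kwargs": {
  "plan": [
    [0, [0, 0, 0.03], [0, 0, 0]],
    [0, [0, 0, 0.06], [0, 0, 0]],
    [0, [0, 0, 0.06], [0, 0, 0]]
  ]
}}

```text
clock: 40.83
position: [575.4, 61.3, 119.6]
ee_rot: [0.817, 0.577, 0.002, 0.002]
contact_force: [-8.2, -4.8, 16.1]
gripper_width: 12.4
grasp_force: 64.0
```

{"fn": "jog_arm", "kwargs": {
  "plan": [
    [0, [0, 0, 0], [0, 0, 0.17]],
    [0, [0, 0, 0.01], [0, 0, 0.34]],
    [0, [0, 0, 0.02], [0, 0, 0.51]],
    [0, [0, 0, 0.03], [0, 0, 0.68]],
    [0, [0, 0, 0.04], [0, 0, 0.85]],
    [0, [0, 0, 0.05], [0, 0, 1]],
    [0, [0, 0, 0.05], [0, 0, 1]]
  ]
}}

```text
clock: 41.7
position: [575.0, 60.9, 112.5]
ee_rot: [0.996, 0.09, 0.002, 0.001]
contact_force: [-5.9, -6.8, 5.9]
gripper_width: 12.2
grasp_force: 62.9
```

```bash
python3 - <<'E'
from h import *
go(575.2,61.6,120,-170);print(read_state()['wrist_torque'])
E
```

```text
pos [575.   60.9 112.5] yaw -169.7 F [-5.9 -6.8  5.9] w 12.2 t 41.7
 shift [ 0.003 -0.007 -0.075] turn [ 0.001 -0.004  0.005]
[-1.78185399  1.38411653 -0.33768877]
```

{"fn": "jog_arm", "kwargs": {
  "plan": [
    [0, [-0.018, 0.017, 0.01], [0, 0, 0.17]],
    [0, [-0.018, 0.017, 0.02], [0, 0, 0.34]],
    [0, [-0.018, 0.017, 0.03], [0, 0, 0.51]],
    [0, [-0.018, 0.017, 0.04], [0, 0, 0.68]],
    [0, [-0.018, 0.017, 0.05], [0, 0, 0.85]],
    [0, [-0.018, 0.017, 0.06], [0, 0, 1]],
    [0, [-0.018, 0.017, 0.06], [0, 0, 1]]
  ]
}}

```text
clock: 42.58
position: [574.0, 61.5, 106.8]
ee_rot: [0.908, -0.419, 0.002, -0.002]
contact_force: [-8.8, 3.4, 8.9]
gripper_width: 12.4
grasp_force: 63.3
```

```bash
python3 - <<'E'
from h import *
go(575.2,61.6,120,130);print(read_state()['wrist_torque'])
E
```

```text
pos [574.   61.5 106.8] yaw 130.4 F [-8.8  3.4  8.9] w 12.4 t 42.6
 shift [ 0.008 -0.01  -0.132] turn [-0.006 -0.002  0.007]
[ 0.63114335  2.32742637 -0.11830877]
```

{"fn": "jog_arm", "kwargs": {
  "plan": [
    [0, [-0.02, 0.01, 0.01], [0, 0, 0.17]],
    [0, [-0.02, 0.01, 0.02], [0, 0, 0.34]],
    [0, [-0.02, 0.01, 0.03], [0, 0, 0.51]],
    [0, [-0.02, 0.01, 0.04], [0, 0, 0.68]],
    [0, [-0.02, 0.01, 0.05], [0, 0, 0.85]],
    [0, [-0.02, 0.01, 0.06], [0, 0, 1]],
    [0, [-0.02, 0.01, 0.06], [0, 0, 1]]
  ]
}}

```text
clock: 43.45
position: [575.3, 62.7, 101.2]
ee_rot: [-0.577, 0.817, -0.002, 0.006]
contact_force: [-0.2, 1.7, 6.1]
gripper_width: 12.5
grasp_force: 63.1
```

```bash
python3 - <<'E'
from h import *
go(575.2,61.6,120,70);print(read_state()['wrist_torque'])
E
```

```text
pos [575.3  62.7 101.2] yaw 70.5 F [-0.2  1.7  6.1] w 12.5 t 43.5
 shift [ 0.009 -0.005 -0.188] turn [-0.01   0.007  0.008]
[ 0.24115336  0.28277961 -0.5413109 ]
```

{"fn": "jog_arm", "kwargs": {
  "plan": [
    [0, [0, 0, 0.01], [0, 0, 0.17]],
    [0, [0, 0, 0.02], [0, 0, 0.34]],
    [0, [0, 0, 0.02], [0, 0, 0.5]],
    [0, [0, 0, 0.02], [0, 0, 0.5]]
  ]
}}

```text
clock: 43.95
position: [575.8, 61.7, 101.4]
ee_rot: [-0.347, 0.938, -0.002, 0.007]
contact_force: [-4.2, -4.1, 15.5]
gripper_width: 12.2
grasp_force: 64.2
```

```bash
python3 - <<'E'
from h import *
go(575.2,61.6,120,70);print(read_state()['wrist_torque'])
E
```

```text
pos [575.8  61.7 101.4] yaw 40.7 F [-4.2 -4.1 15.5] w 12.2 t 44.0
 shift [ 0.003  0.001 -0.186] turn [-0.01   0.009 -0.489]
[-0.7387546   0.75544213 -0.25575858]
```

{"fn": "jog_arm", "kwargs": {
  "plan": [
    [30, [0, 0, 0], [0, 0, 0]],
    [45, [0, 0, -0.02], [0, 0, 0]],
    [50, [0, 0, -0.05], [0, 0, 0]],
    [50, [0, 0, -0.4], [0, 0, 0]],
    [50, [0, 0, -0.7], [0.0, 0, 0]],
    [50, [0, 0, -0.7], [0, 0, 0]]
  ]
}}

```text
clock: 44.7
position: [573.8, 61.7, 169.4]
ee_rot: [-0.346, 0.938, -0.001, 0.006]
contact_force: [0.3, 0.1, -0.2]
gripper_width: 50.2
grasp_force: 0.0
```

```bash
cat >> h.py <<'E'
def wz(d):
    h=cv2.cvtColor(d['img'],cv2.COLOR_RGB2HSV);m=cv2.inRange(h,(0,140,70),(7,255,255))|cv2.inRange(h,(172,140,70),(180,255,255))
    v,u=np.where((m>0)&(d['range_z']>0));K=d['intrinsics'];a=(np.c_[u,v]-K[:2,2])/K[0,0];r=np.linalg.norm(a,axis=1,keepdims=True)+1e-9
    p=np.hstack([a/r*np.tan(r),np.ones((len(a),1))])*d['range_z'][v,u][:,None];p=p@d['T'][:3,:3].T+d['T'][:3,3]
    return p
E
python3 - <<'E'
from h import *
d=wrist('w20');red(d,118);p=wz(d);p=p[np.hypot(p[:,0]-575,p[:,1]-61)<50];print(len(p),np.percentile(p[:,2],[20,50,80,95]))
go(575.2,61.6,51,40)
E
```

```text
red [ 849.6 -128.9] [19.2 89.6] yaw -72.7
red [570.8  58.6] [13.6 72.3] yaw 39.0
red [ 575.1 -222.5] [11.  68.4] yaw -78.9
1852 [117.76517275 119.47584565 121.46918842 122.67832282]
pos [572.5  61.4 167.6] yaw 40.4 F [ 0.7 -0.7 -0.4] w 50.0 t 44.8
 shift [-0.013 -0.012  1.166] turn [-0.003  0.007  0.007]
```

```bash
python3 - <<'E'
from h import *
for f,c in(('w17',(469,-170)),('w18',(469,-170)),('w11',(554,-165)),('w20',(575,61)),('w20',(594,-291))):
    d=dict(np.load(f+'.npz'));p=wz(d);p=p[np.hypot(p[:,0]-c[0],p[:,1]-c[1])<45];print(f,len(p),np.percentile(p[:,2],[20,50,80,95]).round(1))
d=get_image('top');P=cloud(d)
h=cv2.cvtColor(d['img'],cv2.COLOR_RGB2HSV);m=cv2.inRange(h,(0,140,70),(7,255,255))|cv2.inRange(h,(172,140,70),(180,255,255))
q=P[m>0]
for c in((575,61),(594,-291),(429,-398)):
    w=q[np.hypot(q[:,0]-c[0],q[:,1]-c[1])<45];print(c,len(w),np.percentile(w[:,2],[20,50,80]) if len(w) else '')
E
```

```text
w17 1332 [66.8 67.8 68.6 69.2]
w18 2073 [66.8 67.9 68.5 69.1]
w11 2142 [66.8 67.8 68.5 69.2]
w20 1852 [117.8 119.5 121.5 122.7]
w20 448 [60.7 67.2 68.3 69.1]
(575, 61) 21 [114.94279021 117.36317708 119.54376059]
(594, -291) 60 [63.74553601 65.69023552 67.54113661]
(429, -398) 65 [66.94282853 69.11404822 71.64526841]
```

```bash
python3 - <<'E'
from h import *
d=wrist('w21');p=wz(d);p=p[np.hypot(p[:,0]-575,p[:,1]-61)<50];print(len(p),np.percentile(p[:,2],[20,50,80,95]))
a=np.array([-np.sin(np.radians(-51)),0]);
for _ in range(3):
    A=np.c_[p[:,:2]-p[:,:2].mean(0),np.ones(len(p))];c=np.linalg.lstsq(A,p[:,2],rcond=None)[0];r=p[:,2]-A@c;k=abs(r)<1.5;p=p[k]
print(c,len(p),r.std(),p[:,:2].mean(0));red(d,118)
go(575.2,61.6,101,40)
E
```

```text
1898 [117.6956036  119.56941669 121.51559371 122.65672923]
[ 1.96569229e-01 -7.91354201e-02  1.20010772e+02] 1062 0.6164737406118379 [572.1907104   59.12342067]
red [ 850.8 -129.8] [20.1 91.8] yaw -73.1
red [571.1  58.6] [13.4 72.1] yaw 38.9
red [ 574.9 -222.4] [11.2 69.2] yaw -78.6
pos [571.4  61.  165.8] yaw 40.4 F [-0.4 -0.4 -0.9] w 50.0 t 44.9
 shift [-0.031 -0.019  0.648] turn [-0.001  0.003  0.007]
```

{"fn": "jog_arm", "kwargs": {
  "plan": [
    [40, [-0.031, -0.019, 0], [0, 0, 0.02]],
    [40, [-0.031, -0.019, 0.4], [0, 0, 0.02]],
    [40, [-0.031, -0.019, 0.62], [0, 0, 0.02]],
    [40, [-0.031, -0.019, 0.66], [0, 0, 0.02]],
    [40, [-0.031, -0.019, 0.7], [0, 0, 0.02]],
    [40, [-0.031, -0.019, 0.7], [0, 0, 0.02]]
  ]
}}

```text
clock: 45.6
position: [576.5, 61.8, 97.7]
ee_rot: [-0.336, 0.942, -0.001, 0.003]
contact_force: [-1.0, -1.1, 0.8]
gripper_width: 39.9
grasp_force: 0.4
```

```bash
python3 - <<'E'
from h import *
go(575.2,61.6,98,39)
E
```

```text
pos [576.5  61.8  97.7] yaw 39.2 F [-1.  -1.1  0.8] w 39.9 t 45.6
 shift [ 0.012  0.007 -0.003] turn [-0.003  0.005  0.004]
```

{"fn": "jog_arm", "kwargs": {
  "plan": [
    [0, [0.01, 0.005, -0.01], [0, 0, 0]],
    [0, [0.01, 0.005, -0.01], [0, 0, 0]],
    [0, [0.01, 0.005, 0], [0, 0, 0]],
    [0, [0.01, 0.005, 0.02], [0, 0, 0]],
    [0, [0.01, 0.005, 0.03], [0, 0, 0.15]],
    [0, [0.01, 0.005, 0.04], [0, 0, 0.3]],
    [0, [0.01, 0.005, 0.05], [0, 0, 0.45]],
    [0, [0.01, 0.005, 0.05], [0, 0, 0.6]],
    [0, [0.01, 0.005, 0.05], [0, 0, 0.6]]
  ]
}}

```text
clock: 46.72
position: [578.0, 61.1, 97.2]
ee_rot: [-0.031, 0.999, -0.001, 0.006]
contact_force: [-1.1, -3.4, 20.2]
gripper_width: 12.4
grasp_force: 69.0
```

```bash
python3 - <<'E'
from h import *
go(575.2,61.6,98,3);print(read_state()['wrist_torque'])
E
```

```text
pos [578.   61.1  97.2] yaw 3.6 F [-1.1 -3.4 20.2] w 12.4 t 46.7
 shift [ 0.028  0.007 -0.008] turn [-0.002  0.012  0.01 ]
[-1.33547603  0.84464581  0.50146034]
```

{"fn": "jog_arm", "kwargs": {
  "plan": [
    [30, [0.02, 0, -0.02], [0, 0, 0]],
    [45, [0.02, 0, -0.04], [0, 0, 0]],
    [50, [0.02, 0, -0.05], [0, 0, 0]],
    [50, [0.02, 0, -0.4], [0, 0, 0]],
    [50, [0.02, 0, -0.6], [0.0, 0, 0]],
    [50, [0.02, 0, -0.6], [0, 0, 0]],
    [50, [0.02, 0, -0.6], [0, 0, 0]]
  ]
}}

```text
clock: 47.6
position: [571.6, 61.1, 150.3]
ee_rot: [-0.028, 1.0, 0.0, 0.001]
contact_force: [0.0, -0.4, 0.2]
gripper_width: 50.1
grasp_force: 0.0
```

```bash
cat >> h.py <<'E'
def tilt(d,c,z):
    p=wz(d);p=p[np.hypot(p[:,0]-c[0],p[:,1]-c[1])<45]
    p=p[abs(p[:,2]-z)<7];m=p.mean(0);_,_,V=np.linalg.svd(p-m);t=(p-m)@V[0]
    # top face profile along the bar: median height in bins
    b=[(round(x),round(float(np.percentile(p[(t>x-5)&(t<x+5),2],70)),1)) for x in range(-30,31,10) if ((t>x-5)&(t<x+5)).sum()>20]
    print(m.round(1),V[0].round(2),b)
E
python3 - <<'E'
from h import *
d=wrist('w22');tilt(d,(575,61),118);red(d,118)
for f,c,z in(('w18',(469,-170),68),('w11',(554,-165),68),('w21',(575,61),118)):tilt(dict(np.load(f+'.npz')),c,z)
go(575.2,61.6,98,3)
E
```

```text
[569.4  60.4 118.1] [0.99 0.1  0.03] [(-30, 117.5), (-20, 118.3), (-10, 118.6), (0, 118.7), (10, 119.0), (20, 119.2), (30, 119.5)]
red [ 568.2 -205.1] [12.1 71.5] yaw -78.2
red [571.1  60.5] [13.2 72.6] yaw 5.8
[ 470.7 -172.2   67.6] [-0.65  0.76  0.01] [(-30, 67.8), (-20, 68.4), (-10, 68.4), (0, 68.3), (10, 68.3), (20, 68.4), (30, 68.4)]
[ 557.7 -165.9   67.6] [-0.98  0.22  0.01] [(-30, 67.7), (-20, 68.3), (-10, 68.3), (0, 68.3), (10, 68.3), (20, 68.3), (30, 68.2)]
[569.5  57.1 119.6] [0.78 0.62 0.09] [(-30, 117.5), (-20, 118.6), (-10, 119.4), (0, 120.3), (10, 121.1), (20, 121.9), (30, 122.6)]
pos [571.6  61.1 150.1] yaw 3.2 F [-0.1  0.5 -0.6] w 50.0 t 47.6
 shift [-0.035  0.003  0.521] turn [0.    0.002 0.004]
```

{"fn": "jog_arm", "kwargs": {
  "plan": [
    [50, [0, 0, -0.1], [0, 0, 0]],
    [50, [0, -0.88, -0.1], [0, 0, 0]],
    [50, [0, -0.88, -0.1], [0, 0, 0]],
    [50, [0, -0.88, -0.1], [0, 0, 0]]
  ]
}}

```text
clock: 48.15
position: [577.4, -28.2, 161.6]
ee_rot: [-0.027, 1.0, 0.0, 0.002]
contact_force: [0.8, -0.3, -0.1]
gripper_width: 50.3
grasp_force: 0.0
```

{"fn": "jog_arm", "kwargs": {
  "plan": [
    [50, [0, -0.88, 0], [0, 0, -0.8]],
    [50, [0, -0.88, 0], [0, 0, -0.8]],
    [50, [0, -0.88, 0], [0, 0, -0.8]],
    [50, [0, -0.88, 0], [0, 0, -0.8]],
    [50, [0, -0.88, 0], [0, 0, -0.8]],
    [50, [0, -0.88, 0], [0, 0, -0.8]]
  ]
}}

```text
clock: 48.9
position: [582.6, -113.6, 161.6]
ee_rot: [-0.432, 0.902, -0.001, 0.002]
contact_force: [0.3, -0.1, 0.5]
gripper_width: 50.2
grasp_force: 0.0
```

{"fn": "jog_arm", "kwargs": {
  "plan": [
    [50, [0.65, -0.6, 0], [0, 0, -0.8]],
    [50, [0.65, -0.6, 0], [0, 0, -0.8]],
    [50, [0.65, -0.6, 0], [0, 0, -0.8]],
    [50, [0.65, -0.6, 0], [0, 0, -0.8]],
    [50, [0.65, -0.6, 0], [0, 0, -0.8]],
    [50, [0.65, -0.6, 0], [0, 0, -0.8]]
  ]
}}

```text
clock: 49.65
position: [588.7, -202.2, 161.5]
ee_rot: [0.761, -0.649, 0.002, -0.002]
contact_force: [0.5, 0.8, 0.0]
gripper_width: 50.1
grasp_force: 0.0
```

{"fn": "jog_arm", "kwargs": {
  "plan": [
    [50, [0.88, 0.08, 0], [0, 0, 0]],
    [50, [0.88, 0.08, 0], [0, 0, 0]],
    [50, [0.88, 0.08, 0], [0, 0, 0]],
    [50, [0.88, 0.08, 0], [0, 0, 0]]
  ]
}}

```text
clock: 50.15
position: [594.7, -290.2, 161.3]
ee_rot: [0.761, -0.648, 0.001, -0.002]
contact_force: [0.7, -0.4, 0.8]
gripper_width: 49.9
grasp_force: 0.0
```

```bash
python3 - <<'E'
from h import *
d=wrist('w23');red(d);topscan();go(594.4,-290,100,99)
E
```

```text
red [ 596.3 -295.5] [13.  70.6] yaw -80.3
red [ 432.5 -400. ] [13.7 80.2] yaw 11.0
blue 25 med [623.1 158.6  83. ] rect [624.7 158.8] [14.9 16.5] long axis from y: 88.5
blue 25 med [487.5 128.6  81.9] rect [487.4 127. ] [13.5 16.7] long axis from y: 179.5
red 52 med [574.8  61.6 117. ] rect [573.1  61. ] [ 8.3 59. ] long axis from y: 95.5
red 33 med [ 592.  -275.7   66.1] rect [ 506.8 -155.9] [ 21.5 332.3] long axis from y: 35.0
red 70 med [ 427.2 -397.6   69.3] rect [ 428.7 -397.8] [10.  63.5] long axis from y: 100.4
pos [ 594.9 -289.8  161.6] yaw 99.3 F [ 0.7  0.4 -0.7] w 50.5 t 50.2
 shift [0.002 0.008 0.616] turn [-0.005  0.     0.004]
```

{"fn": "jog_arm", "kwargs": {
  "plan": [
    [45, [0.038, -0.005, 0.3], [0, 0, 0]],
    [45, [0.038, -0.005, 0.6], [0, 0, 0]],
    [45, [0.038, -0.005, 0.6], [0, 0, 0]]
  ]
}}

```text
clock: 50.62
position: [594.6, -293.0, 99.1]
ee_rot: [0.762, -0.648, -0.001, -0.001]
contact_force: [-1.1, 0.0, -0.2]
gripper_width: 44.8
grasp_force: 0.0
```

{"fn": "jog_arm", "kwargs": {
  "plan": [
    [40, [0, 0, 0.3], [0, 0, 0]],
    [40, [0, 0, 0.5], [0, 0, 0]],
    [40, [0, 0, 0.5], [0, 0, 0]],
    [0, [0, 0, 0.5], [0, 0, 0]],
    [0, [0, 0, 0.5], [0, 0, 0]],
    [0, [0, 0, 0.5], [0, 0, 0]],
    [0, [0, 0, 0.5], [0, 0, 0]]
  ]
}}

```text
clock: 51.5
position: [597.2, -294.7, 53.3]
ee_rot: [0.762, -0.648, 0.003, -0.002]
contact_force: [-1.8, 0.2, 5.8]
gripper_width: 12.6
grasp_force: 62.3
```

{"fn": "jog_arm", "kwargs": {
  "plan": [
    [0, [0, 0, -0.3], [0, 0, 0]],
    [0, [0, 0, -0.6], [0, 0, 0]],
    [0, [0, 0, -0.9], [0, 0, 0]],
    [0, [0, 0, -0.9], [0, 0, 0]]
  ]
}}

```text
clock: 52.0
position: [597.3, -294.8, 143.7]
ee_rot: [0.762, -0.648, 0.004, -0.003]
contact_force: [-0.0, 1.0, -3.0]
gripper_width: 12.4
grasp_force: 61.2
```

{"fn": "jog_arm", "kwargs": {
  "plan": [
    [0, [-0.07, 0.775, 0], [0, 0, 0]],
    [0, [-0.07, 0.775, 0], [0, 0, 0]]
  ]
}}

```text
clock: 52.25
position: [513.0, -298.9, 138.0]
ee_rot: [0.761, -0.649, -0.002, -0.001]
contact_force: [0.5, 0.3, -2.4]
gripper_width: 12.1
grasp_force: 61.2
```

{"fn": "jog_arm", "kwargs": {
  "plan": [
    [0, [-0.07, 0.775, 0], [0, 0, 0]],
    [0, [-0.07, 0.775, 0], [0, 0, 0]],
    [0, [-0.07, 0.775, 0], [0, 0, 0]],
    [0, [-0.07, 0.775, 0], [0, 0, 0]]
  ]
}}

```text
clock: 52.75
position: [442.0, -305.7, 140.5]
ee_rot: [0.762, -0.648, 0.002, -0.002]
contact_force: [0.4, -0.1, -3.2]
gripper_width: 12.2
grasp_force: 61.2
```

```bash
python3 - <<'E'
from h import *
d=wrist('w24');red(d,155);go(441,-305,55,99)
E
```

```text
red [ 443.1 -307.5] [14.4 74.6] yaw -80.1
pos [ 442.1 -305.6  140.4] yaw 99.3 F [-0.4  0.5 -3.2] w 12.3 t 52.8
 shift [-0.008  0.015  0.854] turn [-0.005 -0.     0.004]
```

Underside offset is 53; floor at 4, so contact is expected at TCP z ≈ 57.

{"fn": "jog_arm", "kwargs": {
  "plan": [
    [0, [0, 0, 0.4], [0, 0, 0]],
    [0, [0, 0, 0.7], [0, 0, 0]],
    [0, [0, 0, 0.78], [0, 0, 0]],
    [0, [0, 0, 0.84], [0, 0, 0]],
    [0, [0, 0, 0.87], [0, 0, 0]],
    [0, [0, 0, 0.87], [0, 0, 0]]
  ]
}}

```text
clock: 53.55
position: [442.1, -306.0, 57.3]
ee_rot: [0.762, -0.647, 0.003, -0.002]
contact_force: [-6.2, 3.6, 11.8]
gripper_width: 12.2
grasp_force: 63.1
```

{"fn": "jog_arm", "kwargs": {
  "plan": [
    [30, [0, 0, -0.02], [0, 0, 0]],
    [45, [0, 0, -0.02], [0, 0, 0]],
    [50, [0, 0, -0.05], [0, 0, 0]],
    [50, [0, 0, -0.5], [0, 0, 0]],
    [50, [0, 0, -1], [0, 0, 0]],
    [50, [0, 0, -1], [0, 0, 0]]
  ]
}}

```text
clock: 54.3
position: [443.5, -306.8, 158.3]
ee_rot: [0.762, -0.648, 0.006, -0.003]
contact_force: [-0.1, 0.3, -0.1]
gripper_width: 50.1
grasp_force: 0.0
```

{"fn": "jog_arm", "kwargs": {
  "plan": [
    [50, [0.9, 0, -0.9], [0, 0, 0]],
    [50, [0.9, 0, -0.9], [0, 0, 0]],
    [50, [0.9, 0, -0.9], [0, 0, 0]],
    [50, [0.9, 0, -0.9], [0, 0, 0]]
  ]
}}

```text
clock: 54.8
position: [454.0, -394.0, 242.2]
ee_rot: [0.761, -0.648, 0.0, -0.002]
contact_force: [-0.0, 0.8, -0.6]
gripper_width: 49.6
grasp_force: 0.0
```

```bash
python3 - <<'E'
from h import *
topscan();d=wrist('w25');red(d,72);go(441,-305,55,99)
a=get_image('top')['img'][130:250,200:460];b=get_image('side')['img'][150:300,200:460]
save('fin',np.vstack([cv2.resize(a,(650,300)),cv2.resize(b,(520,300))[:, :520] if 0 else cv2.resize(b,(650,300))]))
E
```

```text
blue 23 med [696.1 487.9  34.2] rect [702.4 487. ] [ 6.6 34.6] long axis from y: 65.9
blue 25 med [623.9 159.   83. ] rect [625.1 158.7] [14.9 17.7] long axis from y: 88.0
blue 22 med [487.4 125.5  82.1] rect [487.1 126.5] [13.2 16.2] long axis from y: 61.4
red 8 med [910.8 146.5  46.7] rect [912.  146.8] [ 4.8 17.1] long axis from y: 34.9
red 53 med [575.8  61.8 117.1] rect [572.9  61.1] [ 8.2 59. ] long axis from y: 95.6
red 35 med [ 410.9 -399.8   68.6] rect [ 415.4 -400.1] [10.  36.3] long axis from y: 103.2
yel 8 med [ 483.6 -265.1    1.7] rect [ 483.8 -265.3] [12.  12.6] long axis from y: 147.7
red [ 442.9 -307.2] [14.3 76.2] yaw -80.4
red [ 429.3 -403.5] [15.3 67.3] yaw 10.7
pos [ 453.8 -393.3  241.8] yaw 99.3 F [-0.6 -0.3 -0. ] w 49.9 t 54.9
 shift [-0.887 -0.011  1.87 ] turn [-0.002  0.003  0.004]
```

View pics/fin.png

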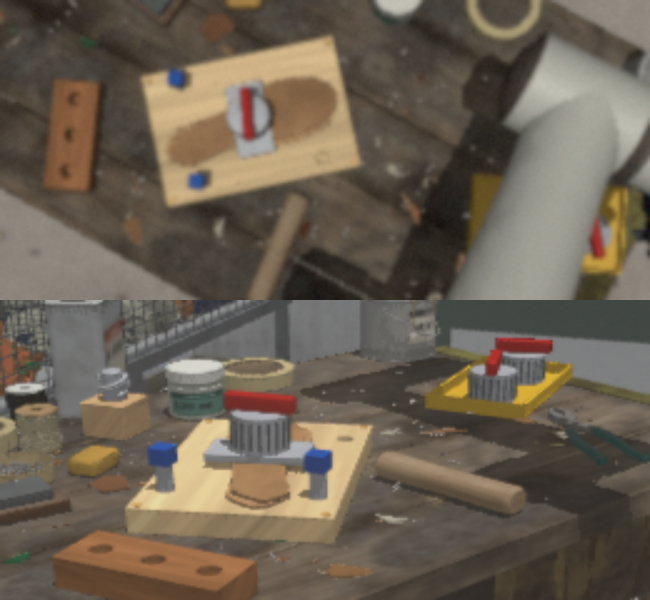

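The final view shows both pins standing in jig holes at (177,77) and (197,180). The fitting nut is down on the strap at (248,113), and the other two nuts are upright in the tray.

```bash
python3 -c "
from bench import *
print(job_done())"
```

```text
the job is handed in; nothing more can be done
None
```

The job is handed in: both stop pins present in the rack are home in the jig, the fitting nut (the second one I tried) is screwed down on the strap, and the two others stand in the tray. `job_done()` gave no verdict.

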